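Hang the spindle spanner by the router

ROBOT

A 7-joint arm with a two-finger parallel gripper is mounted at the origin on the work surface. World frame = base frame: x ahead of the robot, y to its left, z up, the work surface at z = 0. Lengths are in m, angles in rad, forces in N, time in s.
With the tool pointing down it reaches from about 0.425 to 0.95 m from the base axis. Payload 4.7 kg.
Tool frame: the origin (TCP) lies at the very end of the fingers, on their centre line; the grasp point (between the pads) lies 19 mm behind it (env.tcp_to_grasp is the distance from the TCP to the grasp point, in m); x points along the fingers, y is the direction in which the jaws open and shut, and the axes are right-handed (so a half turn about x gives the same grasp; the last joint's range is limited). The gripper opens to 87 mm and grips with 3 to 60 N. Pads are 19 mm wide; open, the fingers measure 117 mm over their backs; the gripper's body (75 mm by 190 mm) begins 51 mm behind the grasp point.
Start: joints at [-1.2, 0.469, -0.049, 1.532, 0.024, 1.141, -0.082], TCP at [0.263, 0.622, 0.223] pointing down, gripper open.
Joint ranges: [-2.59, 2.59], [-0.33, 1.99], [-1.39, 1.29], [0.1, 2.45], [-1.04, 4.18], [0.21, 1.99], [-2.66, 2.66]. Speed limits (rad/s): [2.57, 2.57, 3.14, 3.14, 3.14, 3.14, 3.14].

INTERFACE

Orientations are given as a 3x3 rotation matrix whose columns are the frame's x, y, z axes.
In Python, from cell import env gives the robot as it stands.
- The arm moves only by the tool jog_arm, never from a script. Its argument "series" is a list of rows, each an object of numbers: "dx", "dy", "dz": the shift along the tool's x, y, z normalised to -1 to 1, where 1 is 0.75 m; "wx", "wy", "wz": the turn, a rotation vector about the tool's x, y, z normalised to -1 to 1, where 1 is 30 degrees. In form: [{"dx": .., "dy": .., "dz": .., "wx": .., "wy": .., "wz": ..}, ...]. A call has 1 to 10 rows; each row is the pose to reach, as a shift and turn from the pose commanded when the call began, along the tool's axes at that moment; what a row does not reach only later rows make up. A row lasts 1/12 s, in which the tool goes at most 41.7 mm and 7.16 degrees, less where a joint would pass 70% of its speed; a pose out of reach is approached as far as the arm can. A call with a number of a shift or a turn outside -1 to 1 is refused whole. A call with a gripper value outside its range is refused whole. "jaw" is the opening, from -1 (shut) to 1 (fully open), set as the call begins (left out, the last holds). The fingers move at their own pace and stop on an object; "force" is the grip in N (left out, the last holds). Time passes only in rows, so rows that repeat a pose let the fingers close. It gives the time, the measured TCP pose, the force and the opening at its end, in the units of the state.
- env.sense(): the state, without advancing time (a new reading comes with each control period).
- env.grab_frame(name): name is "scene" or "top" or "wrist"; returns the picture (420x560x3 uint8, red, green, blue); there is no depth.
- env.get_calibration(name): a dict with "fx", "fy", "cx", "cy" (pixels), "world_to_cam" (4x4, takes a point from world to camera coordinates). Camera axes: x right, y down, z forward; pixel columns grow to the right and rows downward; lengths in m; the calibration is good to about 2 mm. A picture is of the moment at which its call begins: read the wrist's pose just before it. get_calibration takes no time and is no camera call; for the wrist camera it gives the pose at the moment of the call.
- env.close_job(): hands the job in, once; it reports no verdict.
The state is a dict: "time_s": time; "q": joint angles; "dq": joint speeds; "joint_efforts": joint torques, N m; "eef_pos": TCP position; "eef_rot": TCP orientation; "ft_force": force on the tool from outside, world axes, zero at the start; "moment": the same for the moment, N m; "opening": finger opening in m.
Only numpy, scipy, OpenCV 4.12 (cv2) and the standard library are available. Lean on these libraries where they do the work, as an engineer would, in place of code of your own. Each camera call takes 0.05 s, during which the arm holds its last target.

TASK

Take the steel S-hook out of its wooden block, set its upper curl onto the round bar under the light bar and let it hang there; then take the spindle spanner out of its block and hang it by its ring in the hook's lower curl, hanging freely. Set both down gently while you hold them rather than dropping them, never force the bar, and leave the red bin, the yellow stop-switch box and the chipboard offcut where they are.

Things in the scene. Friction and masses are not known exactly. Their poses are not given: they have to be found in the camera images.
- rail: Fixed stand, origin on the table midway between two 20 mm square posts at y = +-150 mm; x points away from the robot, z up. A level 10 mm round steel bar runs along y over x = 0. Clamped sliders hold it rigidly; its centre is 305 to 345 mm above the table, different each time and NOT reported: feel (or see) it.
- rail_light (a point): Centre of the underside of the grey light bar over the round bar, 426 mm above the table; the light bar is 40 mm wide (x -20 to +20 mm of the stand), 340 mm long, 22 mm thick. No room for an upright gripper over the round bar: come tilted from the robot's side, pointing forward and down.
- hook_block: Wooden block 80 x 70 x 140 mm, fixed to the table, origin at the centre of its underside. Its pocket (39.5 mm along x, 8 mm along y, 22 mm deep, centred) holds the S-hook upright.
- hook: S-hook of 6 mm round steel wire, 122 mm tall, 38 mm wide, about 45 g, flat in its x-z plane. Origin mid-shank, z up. The straight shank slants from x -16, z +42 to x +16, z -42 mm. Starts upright in its block's pocket at the block's yaw, origin 179 mm above the table; hung on the bar, origin 50 mm below the bar's centre.
- hook_upper (a point): Centre of the upper curl (hook frame 0, 0, +42 mm): arc over it, 16 mm wire-centre radius, tip end at x = +15.5, z = +46 mm, open downward, tip on the side away from the robot. Hung, it is 8 mm below the bar's centre.
- hook_seat (a point): Lowest inner point of the lower curl (hook frame 0, 0, -55 mm), where the ring rests. The curl is a half circle below 0, 0, -42 mm, 16 mm wire-centre radius, tip at x = -16, z = -42 mm, open upward, tip on the robot's side.
- spanner_block: Wooden block 80 x 100 x 50 mm, fixed to the table, origin at the centre of its underside. Its pocket (11.5 mm along x, 43.5 mm along y, 32 mm deep, centred) holds the spanner upright.
- spanner: Dark steel spindle spanner, 170 mm long, 0.2 kg +-30 percent, flat in its y-z plane, standing in its block, fork down, ring up. Origin at the middle of its lower end (18 mm above the table at the start), z up. Handle 22 mm wide (y), 8 mm thick (x), from 31 to 131 mm up; fork 40 mm wide. Balance point about 65 mm up.
- spanner_ring (a point): Centre of the spanner's ring (spanner frame 0, 0, 148 mm): 8 mm round bar, 18 mm mean radius, its hole facing +-x. Top of the ring: bar centre 18 mm above this point, underside 14 mm above.
- red_bin: Red open bin 160 x 100 x 60 mm, bystander; origin under its centre.
- stop_box: Yellow stop-switch box 85 x 85 x 60 mm with a red mushroom head (86 mm in all), bystander; origin under its centre.
- offcut: Chipboard offcut 50 x 190 x 18 mm lying flat, bystander; origin under its centre.

How it is judged:
By the outcome, as a careful person would: the job done as asked, in the order asked, and still so for the second after the job is handed in, with the robot touching nothing.
It also fails if it takes over 72 s, if anything falls off the work surface, if the arm or the gripper's body presses on something with over 40 N, if the wrist force passes 120 N, or if a joint passes its speed limit or range.

## Working session

There is one attempt and no reset: what is moved stays moved. The work goes in short steps, Python scripts to look and compute and a tool call to move; the robot and the scene stay as the last step left them, time stands still between calls to the robot, and variables do not carry over. Pictures are saved under pics/ and viewed, and the job is handed in when it is done.

Besides the shell and the picture viewer there is one more tool, called after ">>>" in YAML: its name, and indented under it one key for each argument. jog_arm: Moves the arm, as the interface text tells. Scaled input: -1 to 1 covers 0.75 m each way for a shift and 30 degrees each way for a turn. Its arguments: {"type":"object","properties":{"series":{"type":"array","items":{"type":"object","properties":{"dx":{"type":"number"},"dy":{"type":"number"},"dz":{"type":"number"},"wx":{"type":"number"},"wy":{"type":"number"},"wz":{"type":"number"}}}},"jaw":{"type":"number"},"force":{"type":"number"}},"required":["series"]}

```bash
ls; mkdir -p pics
python3 - <<'E'
from cell import env
import cv2,json
s=env.sense(); print(s)
for n in ["scene","top","wrist"]:
    c=env.get_calibration(n); print(n,c)
    cv2.imwrite(f"pics/{n}0.png",env.grab_frame(n)[:,:,::-1])
E
```

```text
pics
{'time_s': 0.0, 'q': array([-1.19989127,  0.46946365, -0.04859405,  1.53370791,  0.02409196,
        1.14100685, -0.08226902]), 'dq': array([ 0.00011892, -0.00079122,  0.00033767, -0.00028448,  0.00187319,
        0.00103924, -0.00052491]), 'joint_efforts': array([-1.31339641e-05, -5.07960463e+01, -8.07574927e-02, -2.36163354e+01,
       -6.12873025e-02,  3.76829412e-02,  1.84495675e-04]), 'eef_pos': array([0.26248753, 0.6212075 , 0.22147855]), 'eef_rot': array([[-7.15937570e-04,  3.89183939e-01,  9.21159785e-01],
       [-1.86791106e-03,  9.21157893e-01, -3.89184592e-01],
       [-9.99997999e-01, -1.99927642e-03,  6.74694399e-05]]), 'ft_force': array([-0.39680501,  0.76147992, -0.23755056]), 'moment': array([-0.02184321, -0.01341147, -0.01342757]), 'opening': 0.08704726520968717}
scene {'fx': 501.11103031416246, 'fy': 501.11103031416246, 'cx': 282.4093933975021, 'cy': 213.03947584569752, 'world_to_cam': array([[ 0.87580871,  0.48261509, -0.00646406, -0.48160234],
       [ 0.4028205 , -0.73825086, -0.54103725, -0.06834799],
       [-0.26588484,  0.47124128, -0.84097378,  1.95492105],
       [ 0.        ,  0.        ,  0.        ,  1.        ]])}
top {'fx': 417.19308438432415, 'fy': 417.19308438432415, 'cx': 274.9506359649898, 'cy': 207.0845467907421, 'world_to_cam': array([[-0.00832615, -0.99993297,  0.00804549,  0.00409645],
       [-0.99627156,  0.00760422, -0.0859369 ,  0.57810512],
       [ 0.08586996, -0.00873101, -0.9962681 ,  1.42483485],
       [ 0.        ,  0.        ,  0.        ,  1.        ]])}
wrist {'fx': 306.15550576605494, 'fy': 306.15550576605494, 'cx': 285.55482500814884, 'cy': 206.45027938016082, 'world_to_cam': array([[ 0.38985201,  0.92087469, -0.00228528, -0.67448636],
       [ 0.88273003, -0.37299431,  0.28576728, -0.03497598],
       [ 0.26230346, -0.11342423, -0.95829632,  0.39190711],
       [ 0.        ,  0.        ,  0.        ,  1.        ]])}
```

View pics/scene0.png

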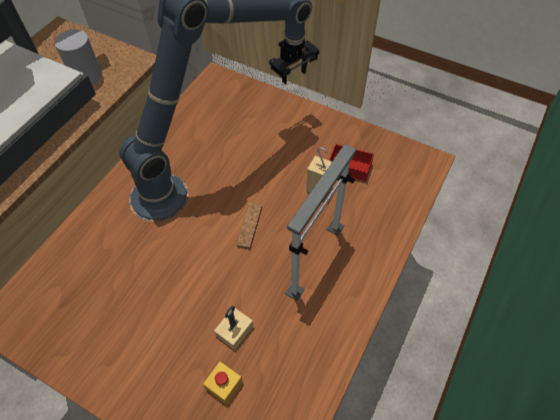

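View pics/top0.png

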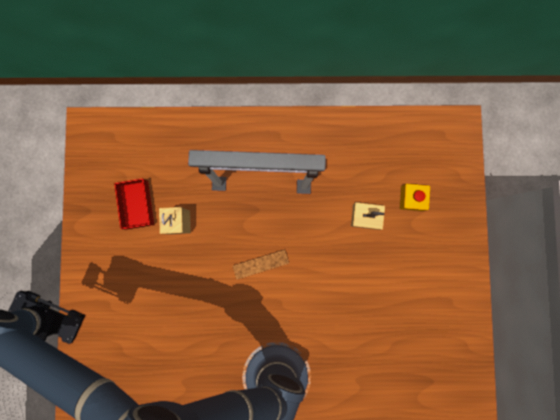

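View pics/wrist0.png

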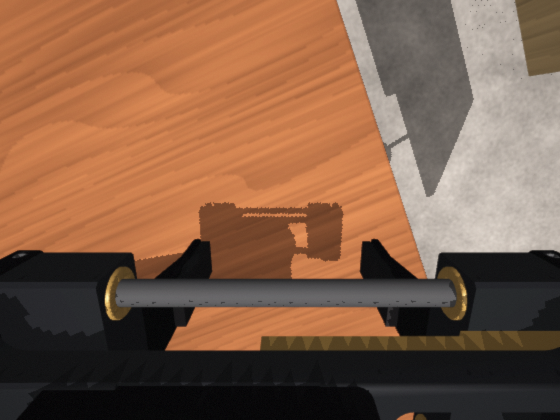

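The pictures show the hook block at top (171,220), the rail at (257,160), the spanner block at (369,216), and the bystanders well apart from them. I'll measure these next.

```bash
cat > h.py <<'E'
import numpy as np,cv2
from cell import env
def ray(c,u,v):
    W=c["world_to_cam"];R=W[:3,:3];t=W[:3,3]
    d=R.T@np.array([(u-c["cx"])/c["fx"],(v-c["cy"])/c["fy"],1.]);return -R.T@t,d
def onz(c,u,v,z):
    o,d=ray(c,u,v);return o+d*(z-o[2])/d[2]
def proj(c,p):
    W=c["world_to_cam"];q=W[:3,:3]@np.asarray(p,float)+W[:3,3];return np.array([c["cx"]+c["fx"]*q[0]/q[2],c["cy"]+c["fy"]*q[1]/q[2]])
def tri(obs):
    A=np.zeros((3,3));b=np.zeros(3)
    for c,u,v in obs:
        o,d=ray(c,u,v);d/=np.linalg.norm(d);P=np.eye(3)-d@d.T if 0 else np.eye(3)-np.outer(d,d);A+=P;b+=P@o
    return np.linalg.solve(A,b)
def crop(img,x,y,w,h,k,fn):
    cv2.imwrite(fn,cv2.resize(img[y:y+h,x:x+w],None,fx=k,fy=k,interpolation=cv2.INTER_CUBIC))
E
python3 - <<'E'
from h import *
t=cv2.imread("pics/top0.png");s=cv2.imread("pics/scene0.png")
a=cv2.resize(t[195:245,110:200],None,fx=6,fy=6,interpolation=cv2.INTER_CUBIC)[:, :400*2]
b=cv2.resize(t[190:240,345:395],None,fx=6,fy=6,interpolation=cv2.INTER_CUBIC)
cv2.imwrite("pics/c1.png",a[:, :480+60])
cv2.imwrite("pics/c2.png",b)
crop(t,180,140,155,60,5,"pics/c3.png")
crop(s,280,130,100,120,5,"pics/c4.png")
crop(s,200,290,70,70,6,"pics/c5.png")
ct=env.get_calibration("top")
hsv=cv2.cvtColor(t,cv2.COLOR_BGR2HSV)
for (x,y) in [(161,212),(180,230),(360,222),(200,158),(250,163)]: print(x,y,hsv[y,x])
E
```

```text
161 212 [ 21 116 237]
180 230 [ 21 118 238]
360 222 [ 21 119 237]
200 158 [  0   0 131]
250 163 [ 60   2 137]
```

View pics/c1.png

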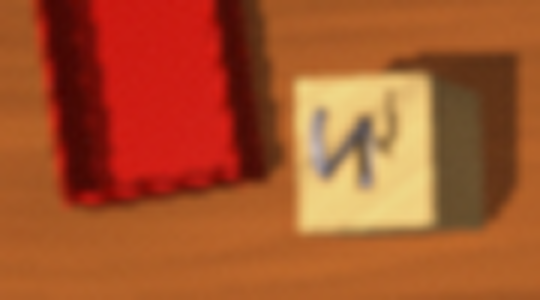

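View pics/c2.png

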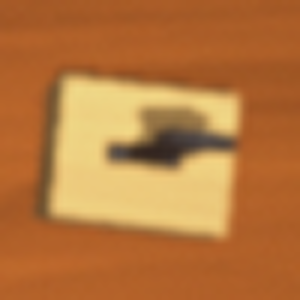

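View pics/c3.png

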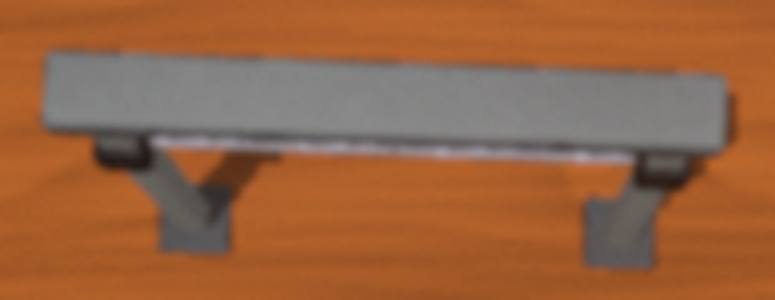

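View pics/c4.png

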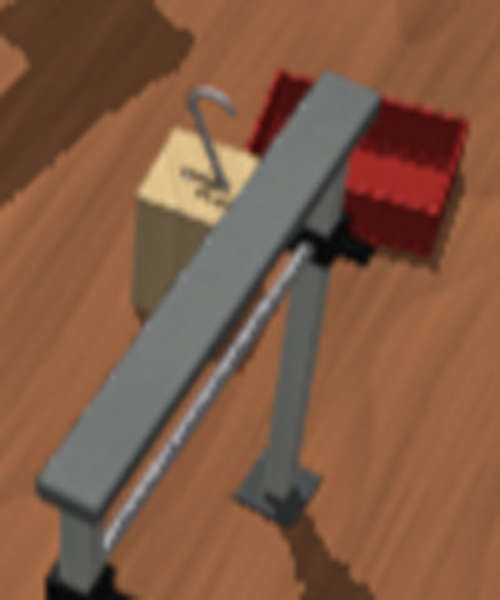

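View pics/c5.png

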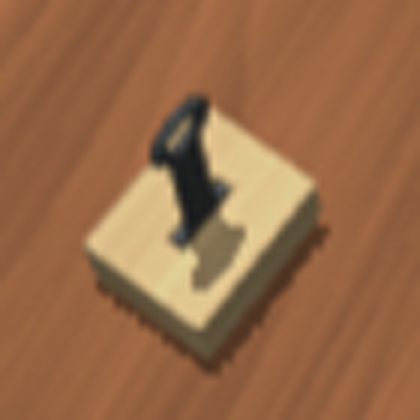

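```bash
cat > m1.py <<'E'
from h import *
t=cv2.imread("pics/top0.png");k=4
T=cv2.resize(t,None,fx=k,fy=k,interpolation=cv2.INTER_CUBIC)
hsv=cv2.cvtColor(T,cv2.COLOR_BGR2HSV).astype(int);c=env.get_calibration("top")
H,S,V=hsv[...,0],hsv[...,1],hsv[...,2]
def meas(m,win,z,name):
    x0,y0,x1,y1=[k*a for a in win];mm=np.zeros_like(m,np.uint8);mm[y0:y1,x0:x1]=m[y0:y1,x0:x1]
    mm=cv2.morphologyEx(mm,cv2.MORPH_OPEN,np.ones((7,7)))
    cs,_=cv2.findContours(mm,0,2);ct=max(cs,key=cv2.contourArea)
    ct=cv2.convexHull(ct)
    P=np.array([onz(c,(u+.5)/k-.5,(v+.5)/k-.5,z)[:2] for u,v in ct[:,0]],np.float32)
    r=cv2.minAreaRect(P*1000);print(name,r, cv2.boxPoints(r).round(0).tolist());return r
wood=((S>80)&(S<160)&(V>200)&(H>15)).astype(np.uint8)
meas(wood,(150,200,200,245),.14,"hookblk")
meas(wood,(345,195,395,240),.05,"spblk")
g=((S<40)&(V>110)&(V<165)).astype(np.uint8)
meas(g,(180,145,335,172.) if 0 else (180,145,335,171),.448,"light")
E
python3 m1.py
```

```text
hookblk ((529.995361328125, 335.0509033203125), (81.73456573486328, 71.29517364501953), 2.4446306228637695) [[488.0, 369.0], [491.0, 298.0], [572.0, 301.0], [569.0, 372.0]]
spblk ((544.7094116210938, -320.86383056640625), (101.50540161132812, 79.98567199707031), 82.75106811523438) [[499.0, -366.0], [578.0, -376.0], [591.0, -276.0], [511.0, -265.0]]
light ((659.8773193359375, 47.52742004394531), (336.3724060058594, 35.993370056152344), 87.5257797241211) [[635.0, -120.0], [671.0, -121.0], [685.0, 215.0], [649.0, 216.0]]
```

```bash
cat >> h.py <<'E'
from scipy.spatial.transform import Rotation as Rn
def Rt(yaw,tilt):
    a,b=np.radians(yaw),np.radians(tilt);x=np.array([np.cos(b)*np.cos(a),np.cos(b)*np.sin(a),-np.sin(b)]);y=np.array([-np.sin(a),np.cos(a),0]);return np.c_[x,y,np.cross(x,y)]
def plan(g,yaw,tilt,s=None):
    "jog from measured pose so grasp point gets to g with yaw/tilt(deg below horizontal)"
    s=s or env.sense();R0=s["eef_rot"];R1=Rt(yaw,tilt);p=np.array(g)+.019*R1[:,0]
    d=R0.T@(p-s["eef_pos"])/.75;w=Rn.from_matrix(R0.T@R1).as_rotvec(degrees=True)/30
    print("d",d.round(4),"w",w.round(3),"dist mm",(np.linalg.norm(d)*750).round(1))
def st():
    s=env.sense();R=s["eef_rot"];x=R[:,0]
    print("t",round(s["time_s"],2),"grasp",((s["eef_pos"]-.019*x)*1000).round(1),"yaw",np.degrees(np.arctan2(-R[0,1],R[1,1])).round(2),"tilt",np.degrees(np.arcsin(-x[2])).round(2),"roll_yz",np.degrees(R[2,1]).round(2),"F",s["ft_force"].round(2),"M",s["moment"].round(2),"open",(s["opening"]*1000).round(1),"q",s["q"].round(2));return s
E
python3 - <<'E'
from h import *
s=st();W=env.get_calibration("wrist")["world_to_cam"];cp=-W[:3,:3].T@W[:3,3]
print("cam in tool",s["eef_rot"].T@(cp-s["eef_pos"]),"\n",s["eef_rot"].T@W[:3,:3].T)
c=env.get_calibration("scene")
# rail plane
y=np.radians(-2.5);n=np.array([np.cos(y),np.sin(y),0]);o0=np.array([.660,.0475,0])
for u,v in [(301.5,238),(311,224),(326,202),(339.5,182)]:
    o,d=ray(c,u,v);p=o+d*(n@(o0-o))/(n@d);print(p)
plan((.40,.33,.25),2.4,38)
E
python3 - <<'E'
import cv2
s=cv2.imread("pics/scene0.png")
cv2.imwrite("pics/c6.png",cv2.resize(s[175:250,290:350],None,fx=8,fy=8,interpolation=cv2.INTER_CUBIC))
E
```

```text
Traceback (most recent call last):
  File "h.py", line 27, in st
    print("t",round(s["time_s"],2),"grasp",((s["eef_pos"]-.019*x)*1000).round(1),"yaw",np.degrees(np.arctan2(-R[0,1],R[1,1])).round(2),"tilt",np.degrees(np.arcsin(-x[2])).round(2),"roll_yz",np.degrees(R[2,1]).round(2),"F",s["ft_force"].round(2),"M",s["moment"].round(2),"open",(s["opening"]*1000).round(1),"q",s["q"].round(2));return s
                                                                                                                                                                                                                                                                                     ^^^^^^^^^^^^^^^^^^^^^^^^^
AttributeError: 'float' object has no attribute 'round'
```

View pics/c6.png

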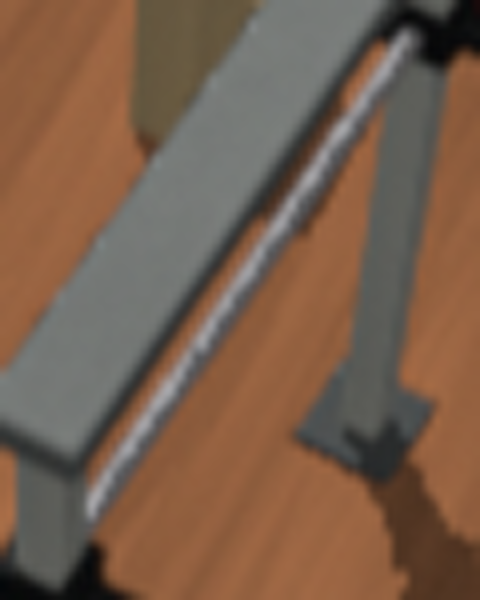

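```bash
sed -i 's/(s\["opening"\]\*1000).round(1)/round(float(s["opening"])*1000,1)/' h.py
python3 - <<'E'
from h import *
s=st();W=env.get_calibration("wrist")["world_to_cam"];cp=-W[:3,:3].T@W[:3,3]
print("cam in tool",s["eef_rot"].T@(cp-s["eef_pos"]),"\n",s["eef_rot"].T@W[:3,:3].T)
c=env.get_calibration("scene")
y=np.radians(-2.5);n=np.array([np.cos(y),np.sin(y),0]);o0=np.array([.660,.0475,0])
for u,v in [(301.4,237.6),(319.5,210.1),(340.1,180.1)]:
    o,d=ray(c,u,v);p=o+d*(n@(o0-o))/(n@d);print(p)
plan((.40,.33,.25),2.4,38)
E
```

```text
t 0.15 grasp [262.5 621.4 240.7] yaw -22.9 tilt 89.91 roll_yz -0.09 F [-1.23  0.7  -0.51] M [-0.01 -0.05 -0.02] open 87.1 q [-1.2   0.47 -0.05  1.53  0.02  1.14 -0.08]
cam in tool [-0.1624142   0.00068495 -0.07798301] 
 [[ 5.11069492e-04 -2.85709634e-01  9.58316098e-01]
 [ 9.99999580e-01 -5.83492027e-04 -7.07259924e-04]
 [ 7.61240777e-04  9.58316057e-01  2.85709215e-01]]
[ 0.65485806 -0.07026969  0.32343863]
[0.6596127  0.03862933 0.32856144]
[0.66547023 0.17278896 0.32596714]
d [-0.0216 -0.278   0.3381] w [-0.783 -1.705  0.385] dist mm 328.7
```

>>> jog_arm:
  series:
    - {"dx": -0.02,"dy": -0.05,"dz": 0.06,"wx": -0.1,"wy": -0.22,"wz": 0.05}
    - {"dx": -0.02,"dy": -0.1,"dz": 0.12,"wx": -0.2,"wy": -0.43,"wz": 0.1}
    - {"dx": -0.02,"dy": -0.14,"dz": 0.17,"wx": -0.3,"wy": -0.64,"wz": 0.15}
    - {"dx": -0.02,"dy": -0.19,"dz": 0.23,"wx": -0.4,"wy": -0.86,"wz": 0.19}
    - {"dx": -0.02,"dy": -0.22,"dz": 0.27,"wx": -0.4,"wy": -0.86,"wz": 0.19}
    - {"dx": -0.02,"dy": -0.22,"dz": 0.27,"wx": -0.4,"wy": -0.86,"wz": 0.19}
    - {"dx": -0.02,"dy": -0.22,"dz": 0.27,"wx": -0.4,"wy": -0.86,"wz": 0.19}
  jaw: 0

```text
time_s: 0.73
eef_pos: [0.3872, 0.3838, 0.2371]
eef_rot: [[0.443, 0.181, 0.878], [-0.041, 0.982, -0.182], [-0.896, 0.045, 0.442]]
ft_force: [0.1, 0.0, 0.9]
opening: 0.0488
```

Run:
```python
from h import *
st();plan((.42,.33,.24),2.4,38)
```

```text
t 0.73 grasp [378.8 384.6 254.1] yaw -10.45 tilt 63.6 roll_yz 2.57 F [0.06 0.02 0.9 ] M [ 0.02  0.56 -0.04] open 48.8 q [-1.21  0.15  0.12  2.03  0.55  0.86 -0.06]
d [ 0.0416 -0.0587  0.0636] w [-0.389 -0.844  0.206] dist mm 72.0
```

>>> jog_arm:
  series:
    - {"dx": 0.01,"dy": -0.015,"dz": 0.016,"wx": -0.1,"wy": -0.21,"wz": 0.05}
    - {"dx": 0.02,"dy": -0.03,"dz": 0.032,"wx": -0.2,"wy": -0.42,"wz": 0.1}
    - {"dx": 0.03,"dy": -0.044,"dz": 0.048,"wx": -0.3,"wy": -0.63,"wz": 0.15}
    - {"dx": 0.0416,"dy": -0.0587,"dz": 0.0636,"wx": -0.389,"wy": -0.844,"wz": 0.206}
    - {"dx": 0.0416,"dy": -0.0587,"dz": 0.0636,"wx": -0.389,"wy": -0.844,"wz": 0.206}
    - {"dx": 0.0416,"dy": -0.0587,"dz": 0.0636,"wx": -0.389,"wy": -0.844,"wz": 0.206}

```text
time_s: 1.23
eef_pos: [0.4317, 0.3354, 0.2257]
eef_rot: [[0.786, -0.05, 0.616], [0.038, 0.999, 0.032], [-0.617, -0.001, 0.787]]
ft_force: [-0.3, 0.2, -0.3]
opening: 0.0435
```

Run:
```python
from h import *
s=st();c=env.get_calibration("wrist");im=env.grab_frame("wrist")[:,:,::-1];cv2.imwrite("pics/w1.png",im)
np.save("w1.npy",c,allow_pickle=True)
for n,p in [("o",(.53,.335,.179)),("lt",(.53-.016,.335,.221)),("bot",(.53+.016,.335,.14))]: print(n,proj(c,p))
plan((.44,.331,.19),2.4,38)
```

```text
t 1.23 grasp [416.8 334.6 237.5] yaw 2.86 tilt 38.12 roll_yz -0.07 F [-0.3   0.21 -0.3 ] M [-0.05  0.96 -0.07] open 43.5 q [-1.31  0.14  0.16  2.34  1.41  0.77 -0.68]
o [279.80928737 228.93538206]
lt [279.98953761 271.4146877 ]
bot [279.63830857 197.27133484]
d [ 0.0637 -0.009  -0.0328] w [ 0.006 -0.005 -0.013] dist mm 54.1
```

View pics/w1.png

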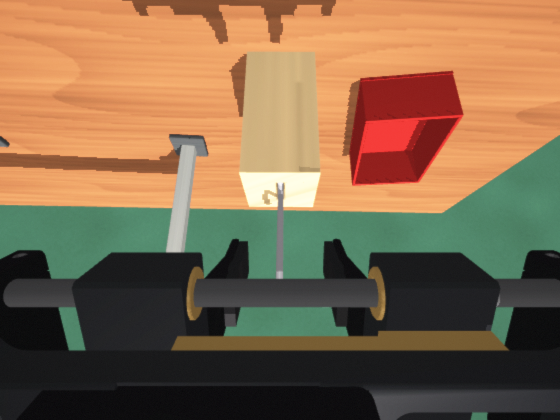

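Run:
```python
from h import *
c=np.load("w1.npy",allow_pickle=True).item();im=cv2.imread("pics/w1.png")
crop(im,225,150,115,70,7,"pics/w1c.png")
```

```text
(no output)
```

View pics/w1c.png

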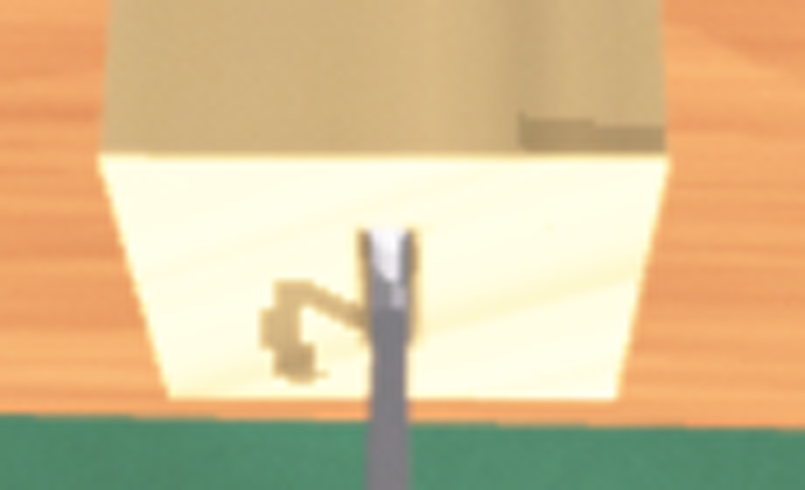

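Run:
```python
from h import *
c=np.load("w1.npy",allow_pickle=True).item()
P=np.array([onz(c,225+u/7-.5,150+v/7-.5,.14) for u,v in [(99,157),(670,155),(168,398),(617,398)]])*1000
print(P.round(1),P.mean(0),"yaw",np.degrees(np.arctan2(P[2:].mean(0)[1]-P[:2].mean(0)[1],P[2:].mean(0)[0]-P[:2].mean(0)[0])),np.degrees(np.arctan2(-(P[1]-P[0])[0],(P[1]-P[0])[1])))
plan((.48,.3345,.195),2.4,38)
```

```text
[[492.6 298.  140. ]
 [488.4 368.1 140. ]
 [573.3 301.4 140. ]
 [569.5 372.2 140. ]] [530.95922843 334.92473825 140.        ] yaw 2.666095583694998 3.4132946065749183
d [ 0.1016 -0.007   0.0055] w [ 0.006 -0.005 -0.013] dist mm 76.5
```

>>> jog_arm:
  series:
    - {"dx": 0.05,"dy": -0.004,"dz": 0.003}
    - {"dx": 0.1,"dy": -0.007,"dz": 0.006}
    - {"dx": 0.1,"dy": -0.007,"dz": 0.006}
    - {"dx": 0.1,"dy": -0.007,"dz": 0.006}

```text
invalid input at $.series[0]: expected keys dx, dy, dz, wx, wy, wz
```

Run:
```python
from h import *
st();plan((.529,.335,.184),2.8,38)
```

```text
t 1.28 grasp [417.3 336.4 238.9] yaw 2.82 tilt 38.14 roll_yz 0.09 F [-0.01 -0.16  0.42] M [-0.01  0.97  0.02] open 43.5 q [-1.31  0.14  0.16  2.33  1.4   0.77 -0.67]
d [ 0.162  -0.0094  0.0343] w [-0.002 -0.005 -0.003] dist mm 124.4
```

>>> jog_arm:
  series:
    - {"dx": 0.05,"dy": -0.003,"dz": 0.01,"wx": 0,"wy": 0,"wz": 0}
    - {"dx": 0.1,"dy": -0.007,"dz": 0.02,"wx": 0,"wy": 0,"wz": 0}
    - {"dx": 0.1,"dy": -0.007,"dz": 0.02,"wx": 0,"wy": 0,"wz": 0}
    - {"dx": 0.1,"dy": -0.007,"dz": 0.02,"wx": 0,"wy": 0,"wz": 0}

```text
time_s: 1.62
eef_pos: [0.5037, 0.3365, 0.1943]
eef_rot: [[0.787, -0.045, 0.615], [0.039, 0.999, 0.024], [-0.615, 0.005, 0.788]]
ft_force: [0.3, -0.3, -0.6]
opening: 0.0434
```

Run:
```python
from h import *
st();plan((.529,.335,.184),2.8,38)
```

```text
t 1.62 grasp [488.7 335.7 206. ] yaw 2.6 tilt 37.98 roll_yz 0.27 F [ 0.34 -0.28 -0.58] M [0.03 0.91 0.04] open 43.4 q [-1.21  0.27  0.24  2.28  1.61  0.63 -0.79]
d [ 0.0603 -0.0036  0.0099] w [-0.011  0.001 -0.   ] dist mm 45.9
```

>>> jog_arm:
  series:
    - {"dx": 0.03,"dy": -0.002,"dz": 0.005,"wx": 0,"wy": 0,"wz": 0}
    - {"dx": 0.06,"dy": -0.003,"dz": 0.01,"wx": -0.01,"wy": 0,"wz": 0}
    - {"dx": 0.06,"dy": -0.003,"dz": 0.01,"wx": -0.01,"wy": 0,"wz": 0}
    - {"dx": 0.06,"dy": -0.003,"dz": 0.01,"wx": -0.01,"wy": 0,"wz": 0}
    - {"dx": 0.06,"dy": -0.003,"dz": 0.01,"wx": -0.01,"wy": 0,"wz": 0}

```text
time_s: 2.03
eef_pos: [0.5411, 0.3375, 0.173]
eef_rot: [[0.787, -0.054, 0.615], [0.044, 0.999, 0.031], [-0.616, 0.002, 0.788]]
ft_force: [-0.8, -0.4, 0.3]
opening: 0.0436
```

Run:
```python
from h import *
st();plan((.529,.335,.184),2.8,38)
cv2.imwrite("pics/w2.png",env.grab_frame("wrist")[:,:,::-1])
crop(env.grab_frame("scene")[:,:,::-1],270,110,110,100,6,"pics/s2.png")
```

```text
t 2.03 grasp [526.2 336.7 184.7] yaw 3.07 tilt 37.99 roll_yz 0.12 F [-0.82 -0.44  0.29] M [-0.03  0.91  0.03] open 43.6 q [-1.15  0.34  0.26  2.25  1.74  0.57 -0.87]
d [ 0.0035 -0.0026  0.0015] w [ 0.002  0.    -0.01 ] dist mm 3.4
```

View pics/w2.png

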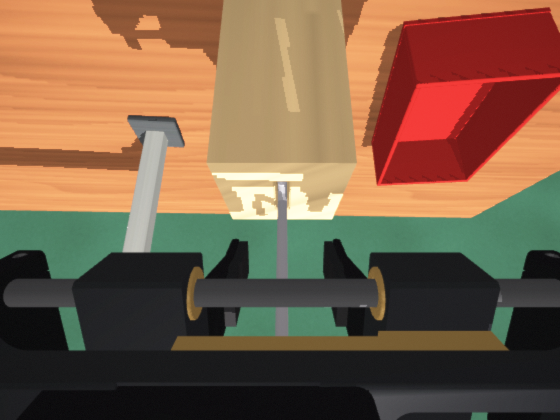

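View pics/s2.png

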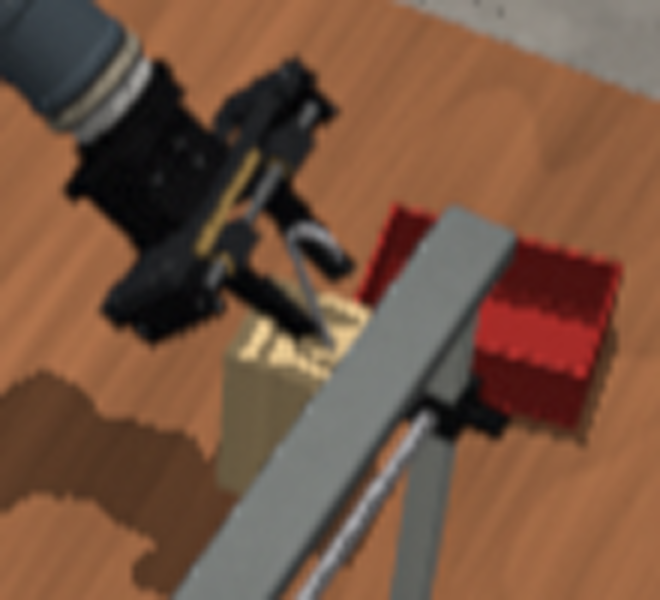

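>>> jog_arm:
  series:
    - {"dx": 0.003,"dy": -0.0026,"dz": 0.001,"wx": 0,"wy": 0,"wz": 0}
    - {"dx": 0.003,"dy": -0.0026,"dz": 0.001,"wx": 0,"wy": 0,"wz": 0}
    - {"dx": 0.003,"dy": -0.0026,"dz": 0.001,"wx": 0,"wy": 0,"wz": 0}

```text
time_s: 2.38
eef_pos: [0.5439, 0.3344, 0.1718]
eef_rot: [[0.787, -0.052, 0.615], [0.042, 0.999, 0.032], [-0.615, 0.001, 0.788]]
ft_force: [-0.1, 0.6, 0.5]
opening: 0.0433
```

>>> jog_arm:
  series:
    - {"dx": 0,"dy": 0,"dz": 0,"wx": 0,"wy": 0,"wz": 0}
    - {"dx": 0,"dy": 0,"dz": 0,"wx": 0,"wy": 0,"wz": 0}
    - {"dx": 0,"dy": 0,"dz": 0,"wx": 0,"wy": 0,"wz": 0}
    - {"dx": 0,"dy": 0,"dz": 0,"wx": 0,"wy": 0,"wz": 0}
    - {"dx": 0,"dy": 0,"dz": 0,"wx": 0,"wy": 0,"wz": 0}
    - {"dx": 0,"dy": 0,"dz": 0,"wx": 0,"wy": 0,"wz": 0}
    - {"dx": 0,"dy": 0,"dz": 0,"wx": 0,"wy": 0,"wz": 0}
    - {"dx": 0,"dy": 0,"dz": 0,"wx": 0,"wy": 0,"wz": 0}
  jaw: -1
  force: 30

```text
time_s: 3.05
eef_pos: [0.5441, 0.3345, 0.1715]
eef_rot: [[0.787, -0.052, 0.615], [0.042, 0.999, 0.032], [-0.616, 0.001, 0.788]]
ft_force: [-0.3, 0.3, 0.1]
opening: 0.0045
```

Run:
```python
from h import *
s=st();print(s["eef_rot"][2]*60/750)
plan((.529,.335,.244),2.8,38)
```

```text
t 3.05 grasp [529.1 333.7 183.2] yaw 3.0 tilt 37.99 roll_yz 0.03 F [-0.26  0.29  0.11] M [-0.    1.02  0.01] open 4.5 q [-1.14  0.35  0.26  2.25  1.75  0.57 -0.88]
[-4.92443563e-02  4.20251382e-05  6.30475345e-02]
d [-0.05    0.0018  0.0638] w [ 0.003  0.    -0.006] dist mm 60.8
```

>>> jog_arm:
  series:
    - {"dx": -0.012,"dy": 0,"dz": 0.016,"wx": 0,"wy": 0,"wz": 0}
    - {"dx": -0.025,"dy": 0,"dz": 0.032,"wx": 0,"wy": 0,"wz": 0}
    - {"dx": -0.05,"dy": 0,"dz": 0.064,"wx": 0,"wy": 0,"wz": 0}
    - {"dx": -0.05,"dy": 0,"dz": 0.064,"wx": 0,"wy": 0,"wz": 0}
    - {"dx": -0.05,"dy": 0,"dz": 0.064,"wx": 0,"wy": 0,"wz": 0}

```text
time_s: 3.47
eef_pos: [0.5445, 0.335, 0.2342]
eef_rot: [[0.788, -0.052, 0.613], [0.044, 0.999, 0.029], [-0.614, 0.004, 0.789]]
ft_force: [-0.7, -0.2, -1.6]
opening: 0.0051
```

Run:
```python
from h import *
st()
cv2.imwrite("pics/w3.png",env.grab_frame("wrist")[:,:,::-1])
im=env.grab_frame("scene")[:,:,::-1].copy();cv2.imwrite("pics/s3full.png",im);crop(im,290,100,80,80,8,"pics/s3.png")
im=env.grab_frame("top")[:,:,::-1].copy();cv2.imwrite("pics/t3full.png",im)
```

```text
t 3.47 grasp [529.5 334.1 245.9] yaw 2.99 tilt 37.88 roll_yz 0.22 F [-0.67 -0.25 -1.63] M [-0.03  1.06  0.03] open 5.1 q [-1.17  0.23  0.29  2.2   1.52  0.58 -0.59]
```

View pics/w3.png

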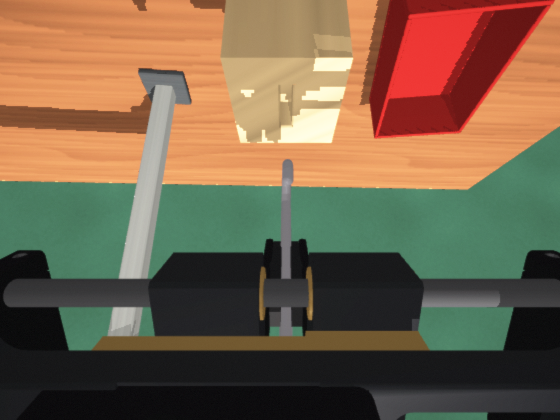

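View pics/s3.png

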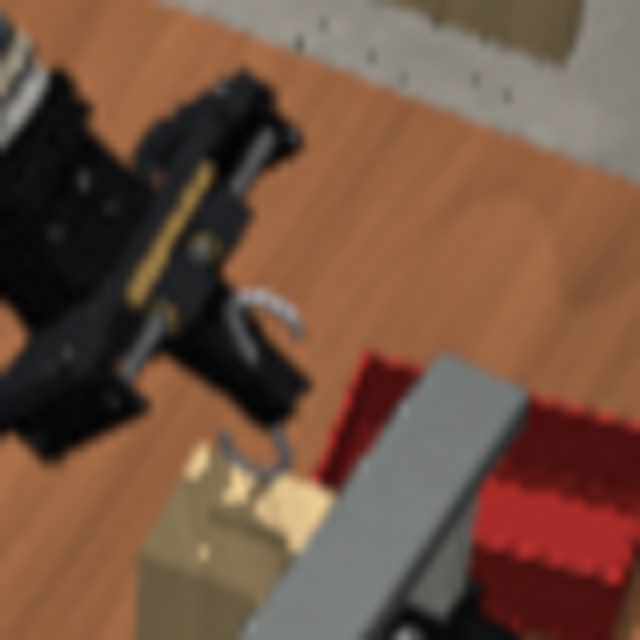

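Run:
```python
from h import *
c=env.get_calibration("scene");s=env.sense();g=s["eef_pos"]-.019*s["eef_rot"][:,0]
im=cv2.imread("pics/s3.png")
o=g+np.array([.0019,.0013,-.0042]);a=np.radians(2.9);X=np.array([np.cos(a),np.sin(a),0]);Z=np.array([0,0,1])
pts=[(15.5*1,46)]+[(16*np.cos(t),42+16*np.sin(t)) for t in np.linspace(.2,np.pi,9)]+[(16,-42)]+[(16*np.cos(t),-42+16*np.sin(t)) for t in np.linspace(0,-np.pi,9)]
for x,z in pts:
    u=(proj(c,o+X*x/1000+Z*z/1000)-[290,100]+.5)*8-.5
    cv2.circle(im,tuple(int(v) for v in u),3,(0,255,0),-1)
cv2.imwrite("pics/s3o.png",im)
```

```text
(no output)
```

View pics/s3o.png

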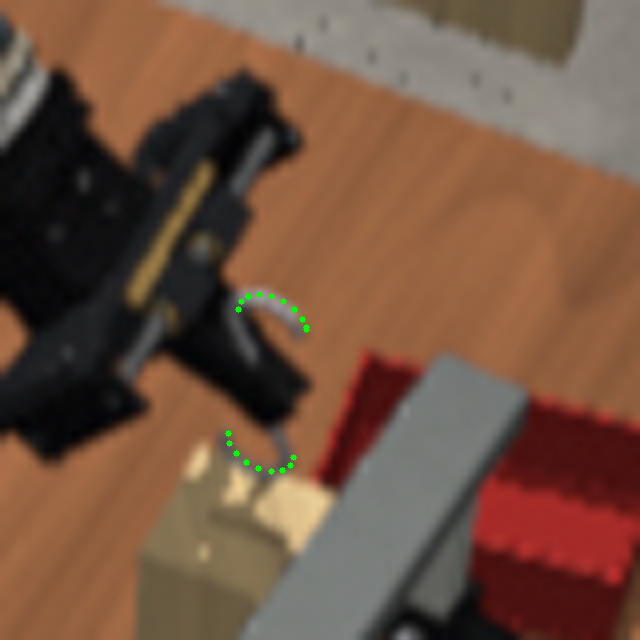

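Run:
```python
from h import *
st();plan((.585,.049,.309),-2.5,38)
```

```text
t 3.62 grasp [528.7 333.2 243.1] yaw 3.0 tilt 38.06 roll_yz -0.04 F [ 0.01 -0.44 -0.86] M [0.01 1.08 0.06] open 4.4 q [-1.17  0.23  0.29  2.21  1.52  0.58 -0.59]
d [-0.0107 -0.3843  0.1029] w [ 0.114 -0.002 -0.144] dist mm 298.5
```

>>> jog_arm:
  series:
    - {"dx": -0.002,"dy": -0.045,"dz": 0.02,"wx": 0.01,"wy": 0,"wz": -0.02}
    - {"dx": -0.004,"dy": -0.09,"dz": 0.04,"wx": 0.03,"wy": 0,"wz": -0.04}
    - {"dx": -0.006,"dy": -0.14,"dz": 0.06,"wx": 0.05,"wy": 0,"wz": -0.06}
    - {"dx": -0.007,"dy": -0.19,"dz": 0.08,"wx": 0.06,"wy": 0,"wz": -0.08}
    - {"dx": -0.008,"dy": -0.24,"dz": 0.09,"wx": 0.08,"wy": 0,"wz": -0.1}
    - {"dx": -0.01,"dy": -0.29,"dz": 0.1,"wx": 0.1,"wy": 0,"wz": -0.12}
    - {"dx": -0.0107,"dy": -0.34,"dz": 0.103,"wx": 0.114,"wy": 0,"wz": -0.144}
    - {"dx": -0.0107,"dy": -0.384,"dz": 0.103,"wx": 0.114,"wy": 0,"wz": -0.144}
    - {"dx": -0.0107,"dy": -0.384,"dz": 0.103,"wx": 0.114,"wy": 0,"wz": -0.144}
    - {"dx": -0.0107,"dy": -0.384,"dz": 0.103,"wx": 0.114,"wy": 0,"wz": -0.144}

```text
time_s: 4.45
eef_pos: [0.5997, 0.0462, 0.2969]
eef_rot: [[0.786, 0.048, 0.616], [-0.038, 0.999, -0.03], [-0.617, 0.001, 0.787]]
ft_force: [-0.3, 1.3, -0.1]
opening: 0.0049
```

Run:
```python
from h import *
st();c=env.get_calibration("wrist");np.save("w4.npy",c,allow_pickle=True)
cv2.imwrite("pics/w4.png",env.grab_frame("wrist")[:,:,::-1])
im=env.grab_frame("scene")[:,:,::-1].copy();cv2.imwrite("pics/s4full.png",im);crop(im,240,150,125,100,6,"pics/s4.png")
for z in (.31,.325,.34): print(z,proj(c,(.66,.0475,z)))
```

```text
t 4.45 grasp [584.8  46.9 308.7] yaw -2.76 tilt 38.1 roll_yz 0.03 F [-0.28  1.29 -0.11] M [0.09 1.08 0.03] open 4.9 q [-0.85 -0.04  0.57  2.3   1.61  0.27 -0.23]
0.31 [290.86873485 290.4639344 ]
0.325 [291.00212069 311.70730657]
0.34 [291.1422559  334.02560075]
```

View pics/w4.png

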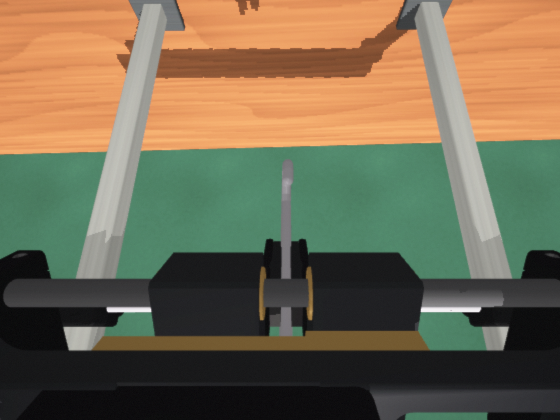

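View pics/s4.png

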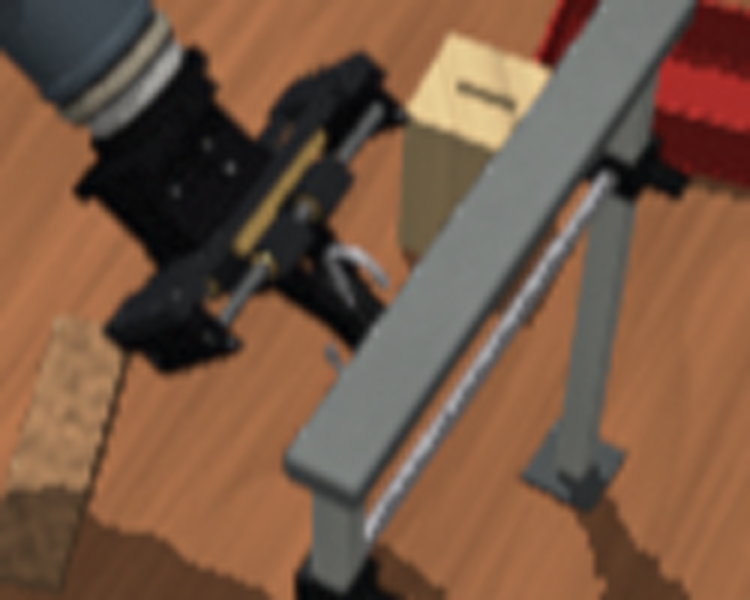

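Run:
```python
from h import *
im=cv2.imread("pics/w4.png")
a=im[225:350,60:190];b=im[225:350,390:520]
cv2.imwrite("pics/w4c.png",cv2.resize(np.hstack([a,b]),None,fx=3,fy=4,interpolation=cv2.INTER_CUBIC))
```

View pics/w4c.png

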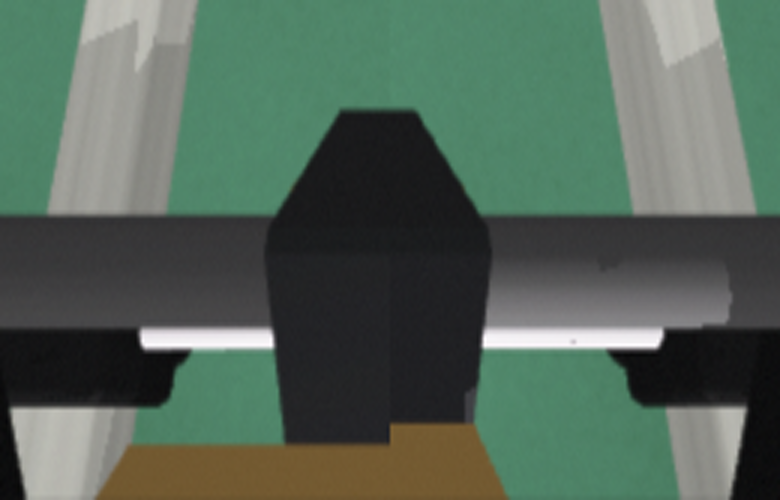

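Run:
```python
from h import *
from scipy.optimize import brentq
c=np.load("w4.npy",allow_pickle=True).item()
W=c["world_to_cam"];print("cam",-W[:3,:3].T@W[:3,3])
for x in (.65,.66,.67):
    def f(z):
        p=np.array([x,.047,z]);d=(W[:3,:3]@p+W[:3,3])[2]
        # tangent: offset 5mm perpendicular to ray
        r=p-(-W[:3,:3].T@W[:3,3]);n=np.cross(r,[0,1,0]);n/=np.linalg.norm(n);n*=np.sign(n[2])
        return proj(c,p+.005*n)[1]-(225+349/4-.5)
    z=brentq(f,.28,.36);print(x,z)
# stand centre x from wrist?: scene using bias-corrected
cs=env.get_calibration("scene")
y=np.radians(-2.5);n=np.array([np.cos(y),np.sin(y),0]);o0=np.array([.660,.0475,0])
for b in ((0,0),(.8,-.4)):
  for u,v in [(319.5,210.1)]:
    for dx in (-.005,0,.005):
      o,d=ray(cs,u+b[0],v+b[1]);p=o+d*(n@(o0+[dx,0,0]-o))/(n@d);print(b,dx,p)
```

```text
cam [0.42464099 0.05504459 0.33542515]
0.65 0.32046563070588696
0.66 0.320024558211622
0.67 0.3195834979742789
(0, 0) -0.005 [0.65510714 0.04995382 0.30999466]
(0, 0) 0 [0.6596127  0.03862933 0.32856144]
(0, 0) 0.005 [0.66411826 0.02730484 0.34712823]
(0.8, -0.4) -0.005 [0.65535517 0.05563478 0.30479101]
(0.8, -0.4) 0 [0.65985718 0.04422877 0.32343246]
(0.8, -0.4) 0.005 [0.66435918 0.03282277 0.34207392]
```

Run:
```python
from h import *
st();plan((.656,.046,.302),-2.5,38)
```

```text
t 4.55 grasp [585.   50.5 308.9] yaw -2.42 tilt 38.08 roll_yz 0.02 F [ 0.    0.31 -1.17] M [0.1  1.05 0.04] open 4.6 q [-0.85 -0.04  0.56  2.3   1.61  0.27 -0.23]
d [ 0.0803 -0.002   0.0513] w [ 0.001 -0.003 -0.002] dist mm 71.5
```

>>> jog_arm:
  series:
    - {"dx": 0.02,"dy": 0,"dz": 0.013,"wx": 0,"wy": 0,"wz": 0}
    - {"dx": 0.04,"dy": 0,"dz": 0.026,"wx": 0,"wy": 0,"wz": 0}
    - {"dx": 0.06,"dy": -0.001,"dz": 0.038,"wx": 0,"wy": 0,"wz": 0}
    - {"dx": 0.08,"dy": -0.002,"dz": 0.051,"wx": 0,"wy": 0,"wz": 0}
    - {"dx": 0.08,"dy": -0.002,"dz": 0.051,"wx": 0,"wy": 0,"wz": 0}
    - {"dx": 0.08,"dy": -0.002,"dz": 0.051,"wx": 0,"wy": 0,"wz": 0}

```text
time_s: 5.05
eef_pos: [0.6726, 0.045, 0.2897]
eef_rot: [[0.786, 0.043, 0.617], [-0.033, 0.999, -0.028], [-0.617, 0.002, 0.787]]
ft_force: [0.6, -0.5, -0.6]
opening: 0.0047
```

Run:
```python
from h import *
st();plan((.657,.047,.278),-2.5,38)
im=env.grab_frame("scene")[:,:,::-1].copy();crop(im,270,160,90,80,8,"pics/s5.png")
cv2.imwrite("pics/w5.png",env.grab_frame("wrist")[:,:,::-1])
```

```text
t 5.05 grasp [657.7  45.6 301.4] yaw -2.48 tilt 38.13 roll_yz 0.13 F [ 0.57 -0.51 -0.64] M [0.03 1.06 0.01] open 4.7 q [-0.21  0.13 -0.02  2.15  1.68  0.21 -0.29]
d [ 0.0185  0.0017 -0.0251] w [-0.003 -0.004 -0.003] dist mm 23.4
```

View pics/s5.png

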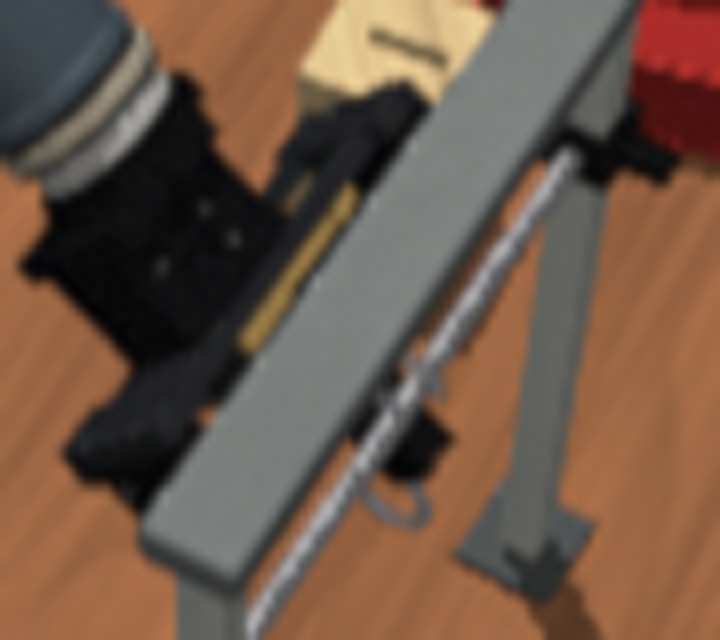

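View pics/w5.png

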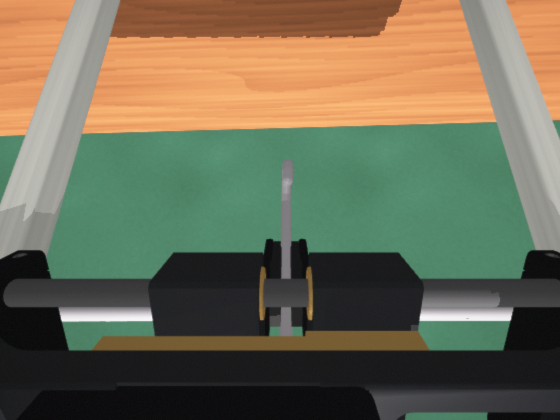

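>>> jog_arm:
  series:
    - {"dx": 0.005,"dy": 0.001,"dz": -0.006,"wx": 0,"wy": 0,"wz": 0}
    - {"dx": 0.01,"dy": 0.001,"dz": -0.013,"wx": 0,"wy": 0,"wz": 0}
    - {"dx": 0.015,"dy": 0.001,"dz": -0.019,"wx": 0,"wy": 0,"wz": 0}
    - {"dx": 0.015,"dy": 0.001,"dz": -0.019,"wx": 0,"wy": 0,"wz": 0}
    - {"dx": 0.015,"dy": 0.001,"dz": -0.019,"wx": 0,"wy": 0,"wz": 0}

```text
time_s: 5.57
eef_pos: [0.6707, 0.0469, 0.2725]
eef_rot: [[0.787, 0.041, 0.616], [-0.032, 0.999, -0.026], [-0.617, 0.001, 0.787]]
ft_force: [0.4, 0.1, 0.1]
opening: 0.0052
```

Run:
```python
from h import *
st();plan((.657,.047,.272),-2.5,38)
im=env.grab_frame("scene")[:,:,::-1].copy();crop(im,270,160,90,80,8,"pics/s6.png")
im=env.grab_frame("wrist")[:,:,::-1];cv2.imwrite("pics/w6.png",im)
c=env.get_calibration("wrist")
a=im[225:350,30:160];b=im[225:350,420:550]
cv2.imwrite("pics/w6c.png",cv2.resize(np.hstack([a,b]),None,fx=3,fy=4,interpolation=cv2.INTER_CUBIC))
```

```text
t 5.57 grasp [655.7  47.5 284.2] yaw -2.35 tilt 38.07 roll_yz 0.03 F [0.37 0.07 0.12] M [0.07 1.04 0.01] open 5.2 q [-0.2   0.15 -0.04  2.17  1.88  0.23 -0.48]
d [ 0.0114 -0.0006 -0.0117] w [ 0.002 -0.002 -0.005] dist mm 12.2
```

View pics/s6.png

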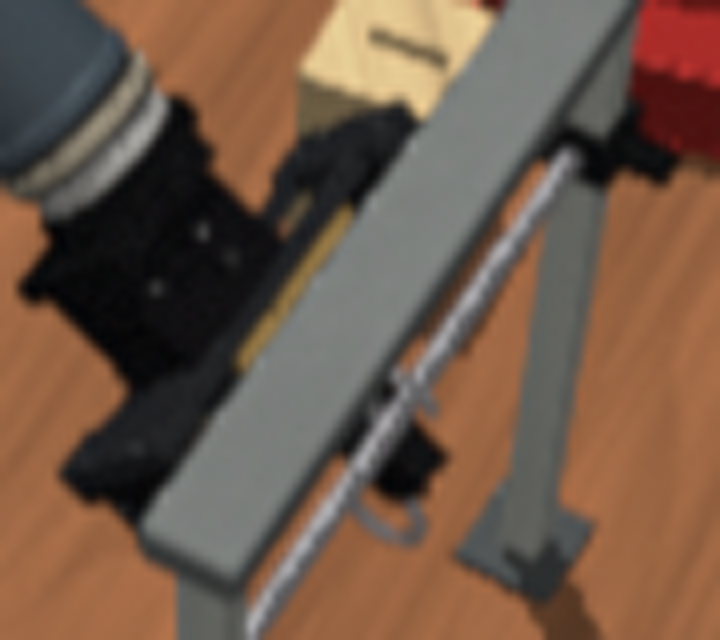

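View pics/w6c.png

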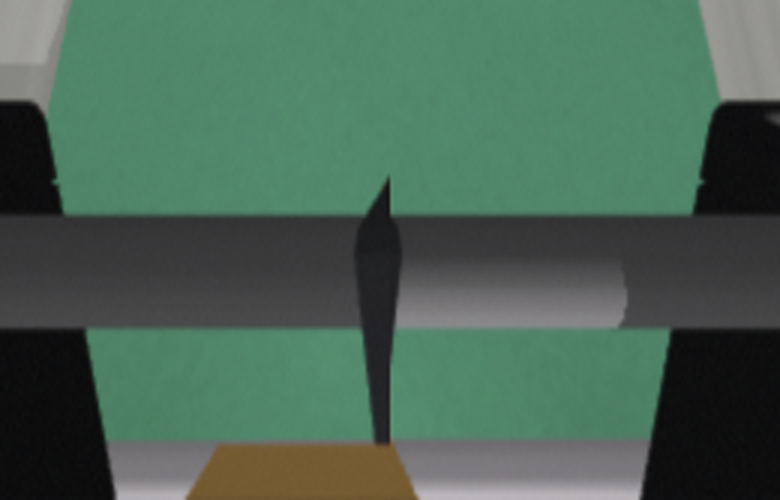

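>>> jog_arm:
  series:
    - {"dx": 0.002,"dy": 0,"dz": -0.002,"wx": 0,"wy": 0,"wz": 0}
    - {"dx": 0.004,"dy": 0,"dz": -0.004,"wx": 0,"wy": 0,"wz": 0}
    - {"dx": 0.006,"dy": 0,"dz": -0.006,"wx": 0,"wy": 0,"wz": 0}
    - {"dx": 0.007,"dy": 0,"dz": -0.008,"wx": 0,"wy": 0,"wz": 0}
    - {"dx": 0.007,"dy": 0,"dz": -0.008,"wx": 0,"wy": 0,"wz": 0}

```text
time_s: 6.08
eef_pos: [0.6713, 0.045, 0.2646]
eef_rot: [[0.787, 0.044, 0.616], [-0.034, 0.999, -0.028], [-0.616, 0.001, 0.788]]
ft_force: [-0.0, 0.1, -0.3]
opening: 0.0048
```

Run:
```python
from h import *
st()
```

```text
t 6.08 grasp [656.4  45.6 276.3] yaw -2.51 tilt 38.04 roll_yz 0.05 F [-0.03  0.07 -0.26] M [0.03 1.06 0.03] open 4.8 q [-0.17  0.17 -0.06  2.18  1.95  0.24 -0.56]
```

>>> jog_arm:
  series:
    - {"dx": 0.0008,"dy": 0,"dz": -0.001,"wx": 0,"wy": 0,"wz": 0}
    - {"dx": 0.0016,"dy": 0,"dz": -0.002,"wx": 0,"wy": 0,"wz": 0}
    - {"dx": 0.0016,"dy": 0,"dz": -0.002,"wx": 0,"wy": 0,"wz": 0}

```text
time_s: 6.33
eef_pos: [0.6716, 0.045, 0.2631]
eef_rot: [[0.787, 0.044, 0.615], [-0.034, 0.999, -0.028], [-0.616, 0.001, 0.788]]
ft_force: [-0.2, -0.1, -0.3]
opening: 0.0049
```

>>> jog_arm:
  series:
    - {"dx": 0.0008,"dy": 0,"dz": -0.001,"wx": 0,"wy": 0,"wz": 0}
    - {"dx": 0.0008,"dy": 0,"dz": -0.001,"wx": 0,"wy": 0,"wz": 0}

```text
time_s: 6.5
eef_pos: [0.672, 0.045, 0.2628]
eef_rot: [[0.788, 0.044, 0.614], [-0.034, 0.999, -0.028], [-0.615, 0.001, 0.789]]
ft_force: [-0.1, 0.5, 0.7]
opening: 0.0051
```

Run:
```python
from h import *
st()
```

```text
t 6.5 grasp [657.   45.6 274.5] yaw -2.52 tilt 37.94 roll_yz 0.05 F [-0.14  0.46  0.75] M [ 0.06  0.81 -0.02] open 5.1 q [-0.16  0.17 -0.07  2.18  1.98  0.25 -0.58]
```

>>> jog_arm:
  series:
    - {"dx": 0.0008,"dy": 0,"dz": -0.001,"wx": 0,"wy": 0,"wz": 0}
    - {"dx": 0.0008,"dy": 0,"dz": -0.001,"wx": 0,"wy": 0,"wz": 0}

```text
time_s: 6.67
eef_pos: [0.6724, 0.045, 0.2626]
eef_rot: [[0.789, 0.044, 0.613], [-0.034, 0.999, -0.028], [-0.614, 0.001, 0.79]]
ft_force: [0.2, 0.5, 3.3]
opening: 0.0049
```

Run:
```python
from h import *
st()
im=env.grab_frame("scene")[:,:,::-1].copy();crop(im,270,160,90,80,8,"pics/s7.png")
```

```text
t 6.67 grasp [657.4  45.7 274.3] yaw -2.53 tilt 37.86 roll_yz 0.05 F [0.18 0.45 3.31] M [ 0.02  0.37 -0.03] open 4.9 q [-0.16  0.17 -0.07  2.18  1.98  0.25 -0.59]
```

View pics/s7.png

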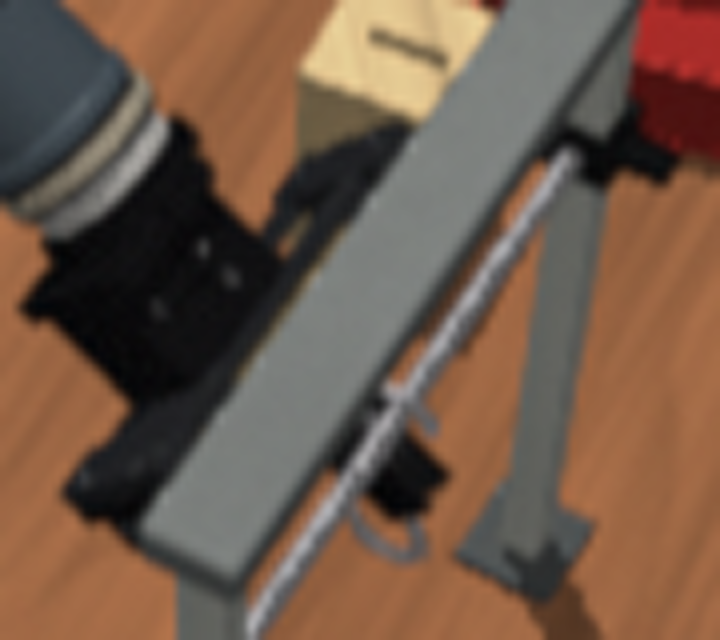

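>>> jog_arm:
  series:
    - {"dx": -0.0006,"dy": 0,"dz": 0.0008,"wx": 0,"wy": 0,"wz": 0}
    - {"dx": -0.0006,"dy": 0,"dz": 0.0008,"wx": 0,"wy": 0,"wz": 0}

```text
time_s: 6.88
eef_pos: [0.672, 0.045, 0.2626]
eef_rot: [[0.788, 0.044, 0.614], [-0.034, 0.999, -0.028], [-0.615, 0.001, 0.789]]
ft_force: [1.2, -0.2, 2.0]
opening: 0.0049
```

>>> jog_arm:
  series:
    - {"dx": 0,"dy": 0,"dz": 0,"wx": 0,"wy": 0,"wz": 0}
    - {"dx": 0,"dy": 0,"dz": 0,"wx": 0,"wy": 0,"wz": 0}
    - {"dx": 0,"dy": 0,"dz": 0,"wx": 0,"wy": 0,"wz": 0}
    - {"dx": 0,"dy": 0,"dz": 0,"wx": 0,"wy": 0,"wz": 0}
  jaw: -0.6

```text
time_s: 7.22
eef_pos: [0.6711, 0.0452, 0.2612]
eef_rot: [[0.786, 0.043, 0.616], [-0.034, 0.999, -0.028], [-0.617, 0.001, 0.787]]
ft_force: [-0.0, 0.7, -0.0]
opening: 0.0163
```

Run:
```python
from h import *
st()
im=env.grab_frame("scene")[:,:,::-1].copy();crop(im,270,160,90,80,8,"pics/s8.png")
im=env.grab_frame("wrist")[:,:,::-1];cv2.imwrite("pics/w8.png",im)
```

```text
t 7.22 grasp [656.2  45.8 273. ] yaw -2.49 tilt 38.09 roll_yz 0.06 F [-0.    0.7  -0.04] M [ 0.14  0.93 -0.07] open 16.3 q [-0.16  0.17 -0.07  2.18  1.98  0.25 -0.58]
```

View pics/s8.png

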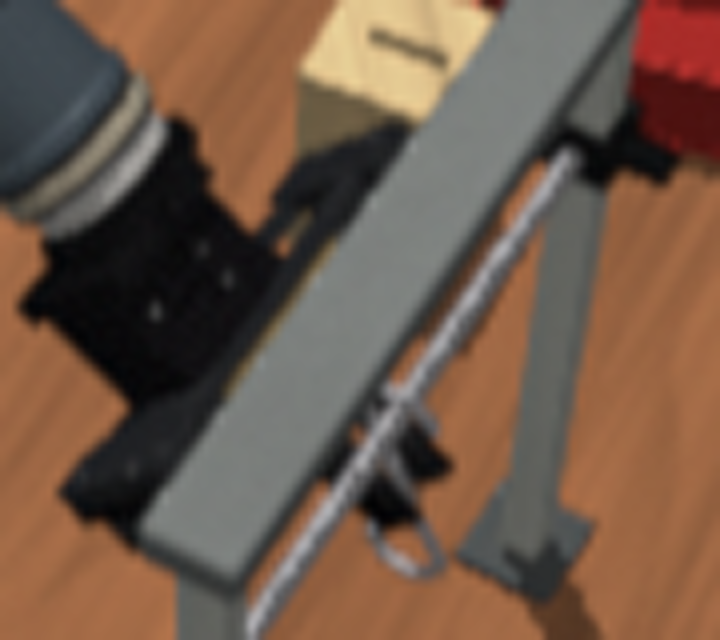

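View pics/w8.png

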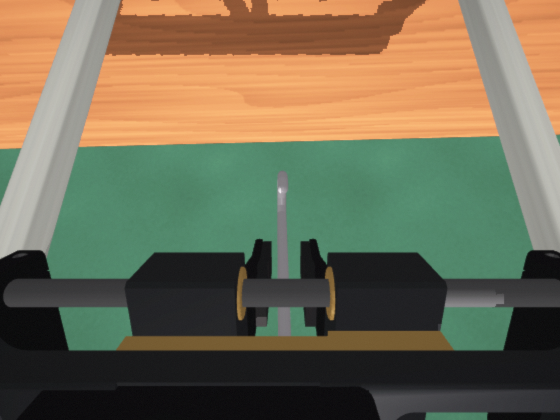

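>>> jog_arm:
  series:
    - {"dx": 0,"dy": 0,"dz": 0,"wx": 0,"wy": 0,"wz": 0}
    - {"dx": 0,"dy": 0,"dz": 0,"wx": 0,"wy": 0,"wz": 0}
    - {"dx": 0,"dy": 0,"dz": 0,"wx": 0,"wy": 0,"wz": 0}
    - {"dx": 0,"dy": 0,"dz": 0,"wx": 0,"wy": 0,"wz": 0}
  jaw: 0

```text
time_s: 7.65
eef_pos: [0.6717, 0.0451, 0.2621]
eef_rot: [[0.787, 0.044, 0.615], [-0.034, 0.999, -0.028], [-0.616, 0.001, 0.788]]
ft_force: [-0.1, -0.3, 0.1]
opening: 0.0364
```

Run:
```python
from h import *
st();plan((.56,.049,.27),-2.5,38)
im=env.grab_frame("scene")[:,:,::-1].copy();crop(im,270,160,90,80,8,"pics/s9.png")
im=env.grab_frame("wrist")[:,:,::-1];cv2.imwrite("pics/w9.png",im)
```

```text
t 7.65 grasp [656.7  45.8 273.8] yaw -2.51 tilt 38.0 roll_yz 0.06 F [-0.06 -0.26  0.07] M [ 0.09  0.99 -0.  ] open 36.4 q [-0.16  0.17 -0.07  2.18  1.98  0.25 -0.58]
d [-0.0985 -0.0013 -0.0834] w [-0.002  0.    -0.001] dist mm 96.8
```

View pics/s9.png

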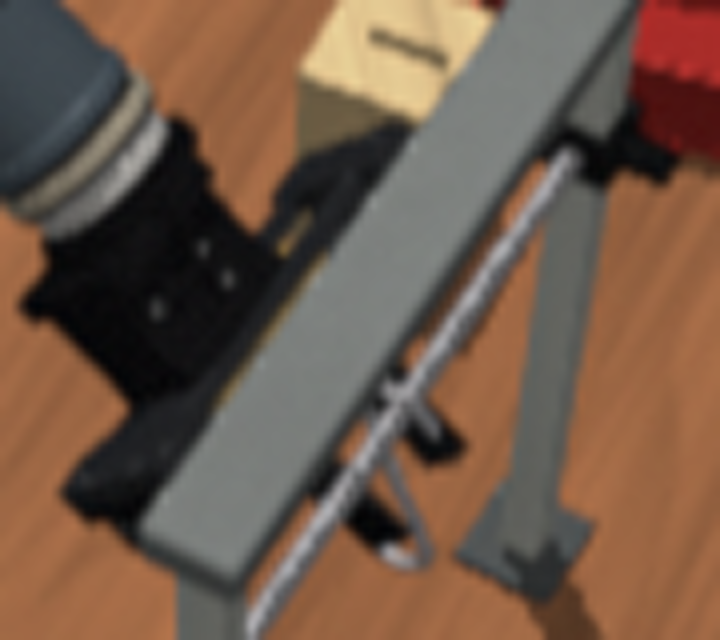

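View pics/w9.png

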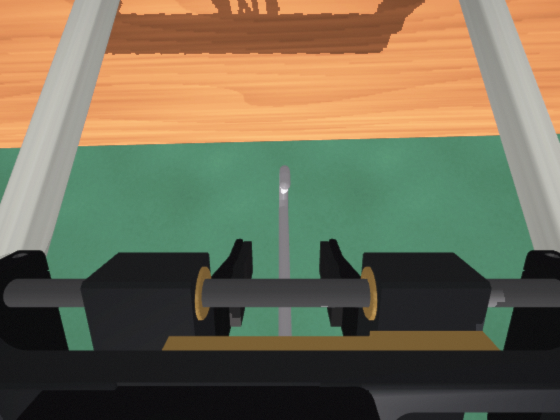

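>>> jog_arm:
  series:
    - {"dx": -0.025,"dy": 0,"dz": -0.021,"wx": 0,"wy": 0,"wz": 0}
    - {"dx": -0.05,"dy": 0,"dz": -0.042,"wx": 0,"wy": 0,"wz": 0}
    - {"dx": -0.098,"dy": -0.001,"dz": -0.083,"wx": 0,"wy": 0,"wz": 0}
    - {"dx": -0.098,"dy": -0.001,"dz": -0.083,"wx": 0,"wy": 0,"wz": 0}
    - {"dx": -0.098,"dy": -0.001,"dz": -0.083,"wx": 0,"wy": 0,"wz": 0}

```text
time_s: 8.17
eef_pos: [0.5731, 0.0486, 0.2577]
eef_rot: [[0.787, 0.042, 0.616], [-0.033, 0.999, -0.027], [-0.616, 0.0, 0.787]]
ft_force: [0.5, 0.2, 0.2]
opening: 0.0434
```

Run:
```python
from h import *
st();plan((.45,-.20,.20),-5,38);plan((.46,-.31,.12),-7.2,38)
im=env.grab_frame("scene")[:,:,::-1].copy();crop(im,270,160,90,80,8,"pics/s10.png")
c=env.get_calibration("wrist");np.save("w10.npy",c,allow_pickle=True)
im=env.grab_frame("wrist")[:,:,::-1];cv2.imwrite("pics/w10.png",im)
```

```text
t 8.17 grasp [558.1  49.2 269.4] yaw -2.43 tilt 38.06 roll_yz 0.03 F [0.53 0.18 0.2 ] M [0.07 0.91 0.01] open 43.4 q [-0.18  0.02 -0.13  2.37  1.98  0.3  -0.65]
d [-0.0454 -0.3391 -0.1528] w [ 0.052 -0.002 -0.068] dist mm 281.0
d [ 0.0357 -0.4859 -0.2248] w [ 0.097 -0.002 -0.126] dist mm 402.4
```

View pics/s10.png

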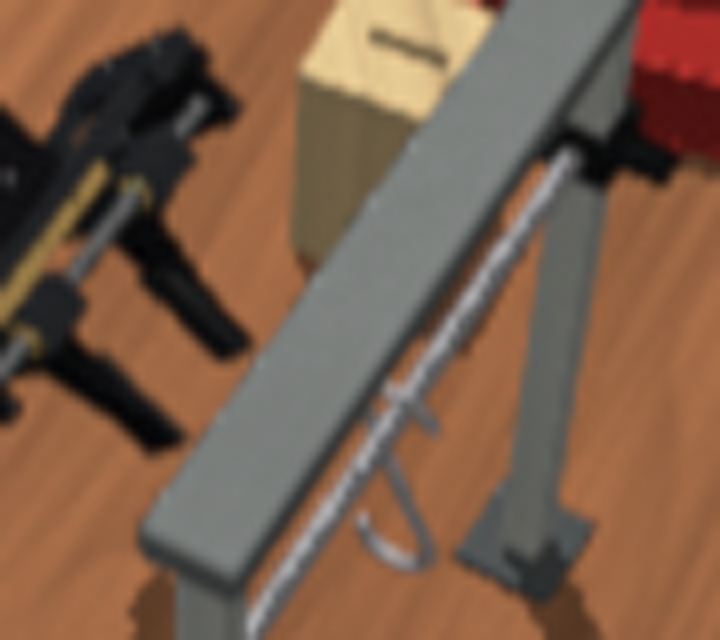

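View pics/w10.png

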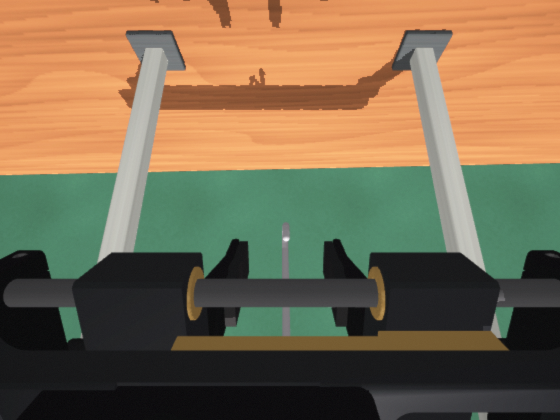

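Run:
```python
from h import *
st();plan((.53,-.16,.2),-5,38)
```

```text
t 8.27 grasp [561.3  49.3 271. ] yaw -2.51 tilt 37.89 roll_yz 0.08 F [ 0.13 -0.71 -0.47] M [ 0.1   0.91 -0.  ] open 43.5 q [-0.18  0.02 -0.12  2.36  1.98  0.3  -0.65]
d [ 0.0346 -0.2816 -0.0925] w [ 0.049  0.003 -0.067] dist mm 223.8
```

>>> jog_arm:
  series:
    - {"dx": 0.006,"dy": -0.05,"dz": -0.016,"wx": 0.01,"wy": 0,"wz": -0.01}
    - {"dx": 0.012,"dy": -0.1,"dz": -0.033,"wx": 0.02,"wy": 0,"wz": -0.02}
    - {"dx": 0.018,"dy": -0.15,"dz": -0.05,"wx": 0.03,"wy": 0,"wz": -0.04}
    - {"dx": 0.025,"dy": -0.2,"dz": -0.065,"wx": 0.04,"wy": 0,"wz": -0.05}
    - {"dx": 0.03,"dy": -0.24,"dz": -0.08,"wx": 0.05,"wy": 0,"wz": -0.067}
    - {"dx": 0.035,"dy": -0.28,"dz": -0.0925,"wx": 0.05,"wy": 0,"wz": -0.067}
    - {"dx": 0.035,"dy": -0.28,"dz": -0.0925,"wx": 0.05,"wy": 0,"wz": -0.067}
    - {"dx": 0.035,"dy": -0.28,"dz": -0.0925,"wx": 0.05,"wy": 0,"wz": -0.067}

```text
time_s: 8.93
eef_pos: [0.5498, -0.1485, 0.1933]
eef_rot: [[0.787, 0.085, 0.61], [-0.069, 0.996, -0.051], [-0.613, -0.002, 0.79]]
ft_force: [1.5, -0.3, -0.0]
opening: 0.0436
```

Run:
```python
from h import *
st();plan((.485,-.313,.15),-7.2,38)
```

```text
t 8.93 grasp [ 534.9 -147.2  204.9] yaw -4.9 tilt 37.77 roll_yz -0.11 F [ 1.55 -0.31 -0.03] M [0.07 0.93 0.05] open 43.6 q [ 0.48  0.16 -0.22  2.44  3.46  0.37 -1.73]
d [ 0.0077 -0.2266 -0.0874] w [ 0.05   0.008 -0.058] dist mm 182.2
```

>>> jog_arm:
  series:
    - {"dx": 0.002,"dy": -0.05,"dz": -0.01,"wx": 0.01,"wy": 0,"wz": -0.01}
    - {"dx": 0.003,"dy": -0.1,"dz": -0.025,"wx": 0.02,"wy": 0,"wz": -0.03}
    - {"dx": 0.005,"dy": -0.15,"dz": -0.05,"wx": 0.04,"wy": 0,"wz": -0.05}
    - {"dx": 0.007,"dy": -0.19,"dz": -0.07,"wx": 0.05,"wy": 0,"wz": -0.058}
    - {"dx": 0.008,"dy": -0.226,"dz": -0.0874,"wx": 0.05,"wy": 0,"wz": -0.058}
    - {"dx": 0.008,"dy": -0.226,"dz": -0.0874,"wx": 0.05,"wy": 0,"wz": -0.058}
    - {"dx": 0.008,"dy": -0.226,"dz": -0.0874,"wx": 0.05,"wy": 0,"wz": -0.058}

```text
time_s: 9.52
eef_pos: [0.4971, -0.3174, 0.1364]
eef_rot: [[0.781, 0.133, 0.61], [-0.105, 0.991, -0.082], [-0.615, -0.0, 0.788]]
ft_force: [-0.3, 1.3, 0.7]
opening: 0.0435
```

Run:
```python
from h import *
st();plan((.485,-.313,.12),-7.2,38)
c=env.get_calibration("wrist");np.save("w11.npy",c,allow_pickle=True)
im=env.grab_frame("wrist")[:,:,::-1];cv2.imwrite("pics/w11.png",im)
im=env.grab_frame("scene")[:,:,::-1].copy();cv2.imwrite("pics/s11.png",im)
```

```text
t 9.52 grasp [ 482.3 -315.4  148.1] yaw -7.63 tilt 37.96 roll_yz -0.01 F [-0.3   1.33  0.7 ] M [0.18 0.93 0.03] open 43.5 q [ 0.87  0.36 -0.16  2.37  4.02  0.56 -1.93]
d [ 0.0256  0.0038 -0.0277] w [-0.009  0.001  0.012] dist mm 28.4
```

View pics/w11.png

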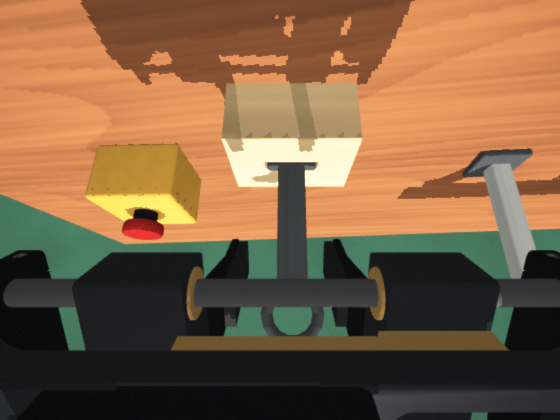

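View pics/s11.png

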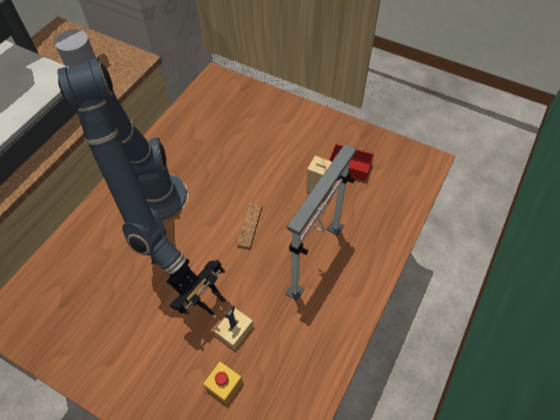

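Run:
```python
from h import *
im=cv2.imread("pics/w11.png");crop(im,215,120,155,110,5,"pics/w11c.png")
```

```text
(no output)
```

View pics/w11c.png

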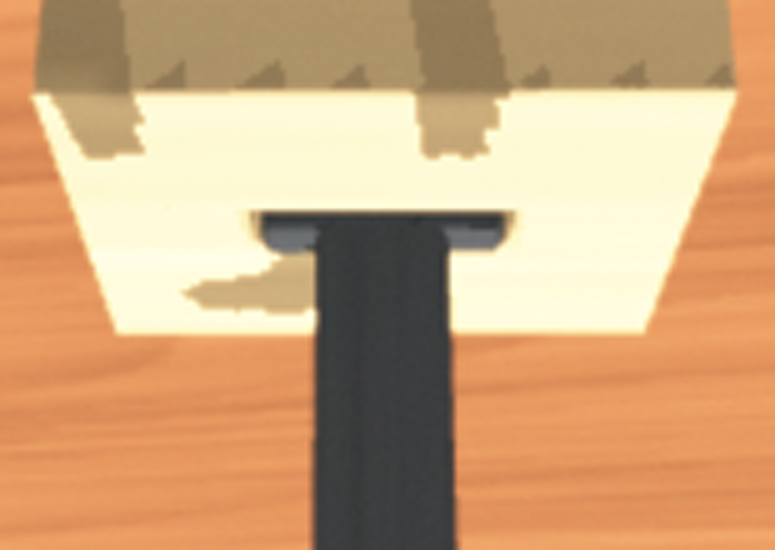

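Run:
```python
from h import *
c=np.load("w11.npy",allow_pickle=True).item()
P=np.array([onz(c,215+u/5-.5,120+v/5-.5,.05) for u,v in [(33,93),(737,91),(117,335),(645,334)]])*1000
d=P[2:].mean(0)-P[:2].mean(0);e=P[1]-P[0]+P[3]-P[2]
print(P.round(1),P.mean(0),np.degrees(np.arctan2(d[1],d[0])),np.degrees(np.arctan2(-e[0],e[1])),np.linalg.norm(d),np.linalg.norm(e)/2)
b=P.mean(0)/1000
plan((b[0],b[1],.092),-7.3,38);plan((b[0]-.03,b[1]+.004,.098),-7.3,38)
```

```text
[[ 500.5 -363.8   50. ]
 [ 513.2 -264.6   50. ]
 [ 580.7 -374.4   50. ]
 [ 593.6 -274.2   50. ]] [ 547.02095424 -319.25172758   50.        ] -7.16221059822571 -7.324689622074568 80.94999365256332 100.45311011371045
d [ 0.1142  0.0013 -0.0076] w [-0.     0.004  0.001] dist mm 85.9
d [ 0.0775  0.0015 -0.0261] w [-0.     0.004  0.001] dist mm 61.3
```

>>> jog_arm:
  series:
    - {"dx": 0.03,"dy": 0.001,"dz": -0.01,"wx": 0,"wy": 0,"wz": 0}
    - {"dx": 0.06,"dy": 0.0015,"dz": -0.02,"wx": 0,"wy": 0,"wz": 0}
    - {"dx": 0.0775,"dy": 0.0015,"dz": -0.026,"wx": 0,"wy": 0,"wz": 0}
    - {"dx": 0.0775,"dy": 0.0015,"dz": -0.026,"wx": 0,"wy": 0,"wz": 0}
    - {"dx": 0.0775,"dy": 0.0015,"dz": -0.026,"wx": 0,"wy": 0,"wz": 0}

```text
time_s: 10.03
eef_pos: [0.532, -0.3152, 0.0863]
eef_rot: [[0.783, 0.125, 0.61], [-0.098, 0.992, -0.077], [-0.615, 0.0, 0.789]]
ft_force: [0.2, 0.1, -1.1]
opening: 0.0435
```

Run:
```python
from h import *
st();plan((.5465,-.3195,.092),-7.25,38)
im=env.grab_frame("wrist")[:,:,::-1];cv2.imwrite("pics/w12.png",im)
```

```text
t 10.03 grasp [ 517.1 -313.3   97.9] yaw -7.17 tilt 37.94 roll_yz 0.03 F [ 0.16  0.06 -1.08] M [ 0.15  0.96 -0.02] open 43.5 q [ 0.78  0.5  -0.12  2.34  3.84  0.62 -1.76]
d [ 0.0364 -0.0033  0.0183] w [ 0.001  0.002 -0.003] dist mm 30.6
```

View pics/w12.png

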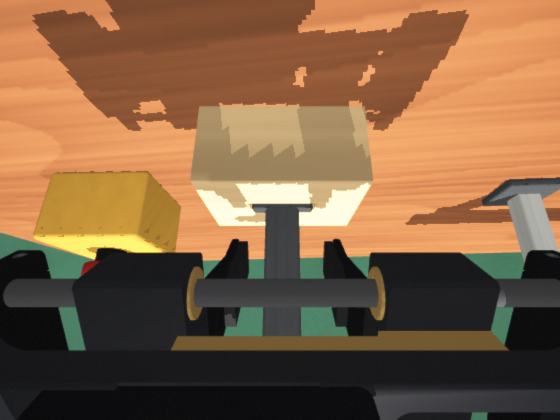

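Joints are moving away from their limits and the handle is between the fingers. I'll advance the last 30 mm and close.

>>> jog_arm:
  series:
    - {"dx": 0.018,"dy": -0.0015,"dz": 0.009,"wx": 0,"wy": 0,"wz": 0}
    - {"dx": 0.036,"dy": -0.003,"dz": 0.018,"wx": 0,"wy": 0,"wz": 0}
    - {"dx": 0.036,"dy": -0.003,"dz": 0.018,"wx": 0,"wy": 0,"wz": 0}
    - {"dx": 0.036,"dy": -0.003,"dz": 0.018,"wx": 0,"wy": 0,"wz": 0}

```text
time_s: 10.42
eef_pos: [0.5602, -0.3228, 0.0816]
eef_rot: [[0.783, 0.127, 0.609], [-0.101, 0.992, -0.077], [-0.614, -0.001, 0.79]]
ft_force: [-0.2, 0.3, -0.2]
opening: 0.0434
```

Run:
```python
from h import *
st();plan((.5465,-.3195,.092),-7.25,38)
im=env.grab_frame("wrist")[:,:,::-1];cv2.imwrite("pics/w13.png",im)
```

```text
t 10.42 grasp [ 545.4 -320.9   93.2] yaw -7.31 tilt 37.85 roll_yz -0.06 F [-0.2   0.31 -0.19] M [0.14 1.   0.02] open 43.4 q [ 0.75  0.53 -0.13  2.29  3.81  0.6  -1.76]
d [ 0.002   0.0021 -0.0006] w [0.    0.005 0.003] dist mm 2.2
```

View pics/w13.png

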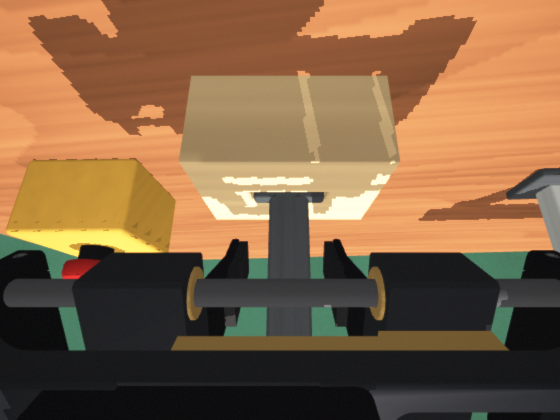

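>>> jog_arm:
  series:
    - {"dx": 0.002,"dy": 0.0025,"dz": 0,"wx": 0,"wy": 0,"wz": 0}
    - {"dx": 0.002,"dy": 0.0025,"dz": 0,"wx": 0,"wy": 0,"wz": 0}

```text
time_s: 10.63
eef_pos: [0.5606, -0.3209, 0.0795]
eef_rot: [[0.782, 0.128, 0.61], [-0.101, 0.992, -0.079], [-0.615, -0.0, 0.788]]
ft_force: [0.2, 0.4, -0.5]
opening: 0.0437
```

>>> jog_arm:
  series:
    - {"dx": 0,"dy": 0,"dz": 0,"wx": 0,"wy": 0,"wz": 0}
    - {"dx": 0,"dy": 0,"dz": 0,"wx": 0,"wy": 0,"wz": 0}
    - {"dx": 0,"dy": 0,"dz": 0,"wx": 0,"wy": 0,"wz": 0}
    - {"dx": 0,"dy": 0,"dz": 0,"wx": 0,"wy": 0,"wz": 0}
    - {"dx": 0,"dy": 0,"dz": 0,"wx": 0,"wy": 0,"wz": 0}
    - {"dx": 0,"dy": 0,"dz": 0,"wx": 0,"wy": 0,"wz": 0}
  jaw: -1
  force: 45

```text
time_s: 11.13
eef_pos: [0.5613, -0.3213, 0.0793]
eef_rot: [[0.782, 0.128, 0.61], [-0.101, 0.992, -0.079], [-0.615, -0.0, 0.789]]
ft_force: [-0.8, -0.5, 0.7]
opening: 0.0212
```

Run:
```python
from h import *
s=st();g=s["eef_pos"]-.019*s["eef_rot"][:,0];plan(g+[0,0,.09],-7.25,38)
```

```text
t 11.13 grasp [ 546.5 -319.4   91. ] yaw -7.36 tilt 37.95 roll_yz -0.01 F [-0.77 -0.49  0.65] M [ 0.05  0.95 -0.02] open 21.2 q [ 0.75  0.53 -0.12  2.29  3.8   0.6  -1.76]
d [-0.0738  0.      0.0946] w [-0.002  0.002  0.003] dist mm 90.0
```

>>> jog_arm:
  series:
    - {"dx": -0.012,"dy": 0,"dz": 0.016,"wx": 0,"wy": 0,"wz": 0}
    - {"dx": -0.025,"dy": 0,"dz": 0.032,"wx": 0,"wy": 0,"wz": 0}
    - {"dx": -0.049,"dy": 0,"dz": 0.063,"wx": 0,"wy": 0,"wz": 0}
    - {"dx": -0.074,"dy": 0,"dz": 0.0946,"wx": 0,"wy": 0,"wz": 0}
    - {"dx": -0.074,"dy": 0,"dz": 0.0946,"wx": 0,"wy": 0,"wz": 0}
    - {"dx": -0.074,"dy": 0,"dz": 0.0946,"wx": 0,"wy": 0,"wz": 0}

```text
time_s: 11.63
eef_pos: [0.5611, -0.3218, 0.1707]
eef_rot: [[0.783, 0.129, 0.609], [-0.103, 0.992, -0.077], [-0.614, -0.002, 0.789]]
ft_force: [-0.6, -0.2, -2.7]
opening: 0.0214
```

Run:
```python
from h import *
s=st()
im=env.grab_frame("scene")[:,:,::-1].copy();cv2.imwrite("pics/s14f.png",im);crop(im,180,230,110,100,6,"pics/s14.png");crop(im,290,190,60,60,8,"pics/s14h.png")
cv2.imwrite("pics/w14.png",env.grab_frame("wrist")[:,:,::-1])
```

```text
t 11.63 grasp [ 546.2 -319.8  182.4] yaw -7.39 tilt 37.87 roll_yz -0.14 F [-0.65 -0.18 -2.67] M [0.2  1.45 0.02] open 21.4 q [ 0.86  0.35 -0.25  2.24  4.06  0.42 -2.05]
```

View pics/s14.png

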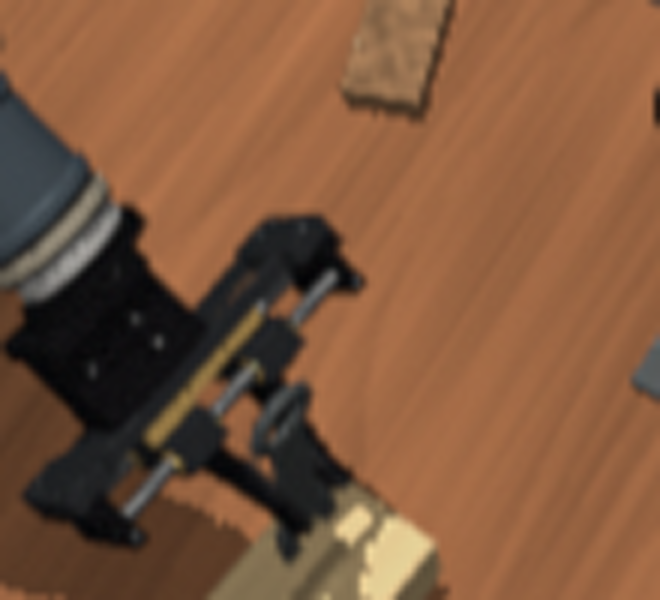

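View pics/s14h.png

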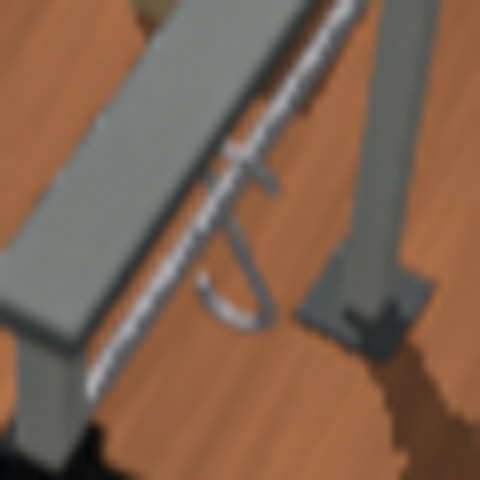

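View pics/w14.png

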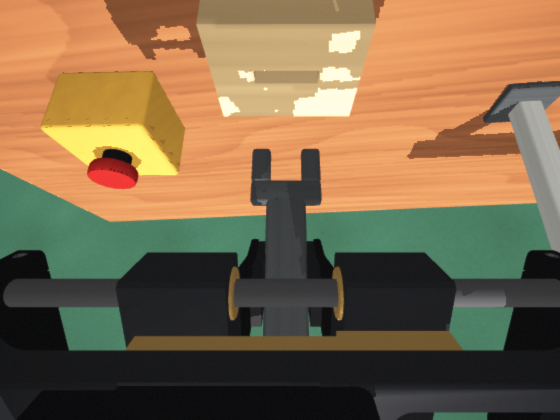

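```bash
cat > ov.py <<'E'
from h import *
import sys
def hookpts(o,yaw,th=0):
    a=np.radians(yaw);X=np.array([np.cos(a),np.sin(a),0]);Z=np.array([0,0,1]);t=np.radians(th)
    pts=[(16*np.cos(q),42+16*np.sin(q)) for q in np.linspace(.2,np.pi,9)]+[(16-32*k/6,-42+84*k/6) for k in range(1,6)]+[(16*np.cos(q),-42+16*np.sin(q)) for q in np.linspace(0,-np.pi,9)]
    out=[]
    for x,z in pts:
        z0=z-50; # rotate about bar centre (0,50)
        xr=x*np.cos(t)-z0*np.sin(t);zr=x*np.sin(t)+z0*np.cos(t)
        out.append(o+(X*xr+Z*(zr+50))/1000)
    return out
E
python3 - <<'E'
from ov import *
c=env.get_calibration("scene")
base=cv2.imread("pics/s14h.png");ims=[]
for th in (0,8):
    im=base.copy()
    for p in hookpts(np.array([.659,.0468,.270]),-2.5,th):
        u=(proj(c,p)-[.8,-.4]-[290,190]+.5)*8-.5;cv2.circle(im,tuple(int(v) for v in u),3,(0,255,0),-1)
    ims.append(im[80:380,120:380])
cv2.imwrite("pics/s14o.png",np.hstack(ims))
E
```

```text
(no output)
```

View pics/s14o.png

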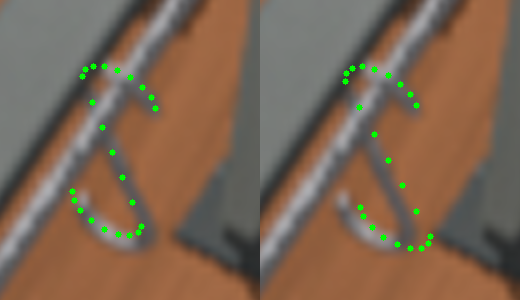

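Run:
```python
from h import *
s=st();plan((.565,-.14,.175),-4.5,38)
```

```text
t 11.73 grasp [ 545.1 -319.1  179.5] yaw -7.4 tilt 38.12 roll_yz 0.03 F [ 0.09  0.09 -1.81] M [0.19 1.39 0.04] open 21.2 q [ 0.86  0.35 -0.25  2.25  4.06  0.42 -2.05]
d [ 2.000e-04  2.412e-01 -7.500e-03] w [-0.06  -0.004  0.075] dist mm 181.0
```

>>> jog_arm:
  series:
    - {"dx": 0,"dy": 0.03,"dz": -0.001,"wx": 0,"wy": 0,"wz": 0}
    - {"dx": 0,"dy": 0.07,"dz": -0.002,"wx": -0.01,"wy": 0,"wz": 0.02}
    - {"dx": 0,"dy": 0.11,"dz": -0.004,"wx": -0.03,"wy": 0,"wz": 0.03}
    - {"dx": 0,"dy": 0.15,"dz": -0.005,"wx": -0.04,"wy": 0,"wz": 0.05}
    - {"dx": 0,"dy": 0.19,"dz": -0.006,"wx": -0.05,"wy": 0,"wz": 0.06}
    - {"dx": 0,"dy": 0.22,"dz": -0.0075,"wx": -0.06,"wy": 0,"wz": 0.075}
    - {"dx": 0,"dy": 0.241,"dz": -0.0075,"wx": -0.06,"wy": 0,"wz": 0.075}
    - {"dx": 0,"dy": 0.241,"dz": -0.0075,"wx": -0.06,"wy": 0,"wz": 0.075}

```text
time_s: 12.4
eef_pos: [0.5801, -0.1365, 0.1623]
eef_rot: [[0.783, 0.071, 0.617], [-0.055, 0.997, -0.044], [-0.619, 0.0, 0.785]]
ft_force: [-0.2, 0.2, -2.5]
opening: 0.0214
```

Run:
```python
from h import *
s=st();plan((.580,.05,.152),-2.5,38)
```

```text
t 12.4 grasp [ 565.2 -135.4  174.1] yaw -4.06 tilt 38.24 roll_yz 0.02 F [-0.19  0.18 -2.51] M [ 0.12  1.35 -0.02] open 21.4 q [ 0.37  0.26 -0.16  2.41  3.35  0.43 -1.64]
d [ 0.02    0.2485 -0.0217] w [-0.033 -0.008  0.04 ] dist mm 187.7
```

>>> jog_arm:
  series:
    - {"dx": 0.003,"dy": 0.04,"dz": -0.003,"wx": 0,"wy": 0,"wz": 0}
    - {"dx": 0.006,"dy": 0.08,"dz": -0.007,"wx": -0.01,"wy": 0,"wz": 0.01}
    - {"dx": 0.01,"dy": 0.12,"dz": -0.01,"wx": -0.02,"wy": 0,"wz": 0.02}
    - {"dx": 0.013,"dy": 0.16,"dz": -0.014,"wx": -0.02,"wy": -0.004,"wz": 0.03}
    - {"dx": 0.016,"dy": 0.2,"dz": -0.018,"wx": -0.033,"wy": -0.008,"wz": 0.04}
    - {"dx": 0.02,"dy": 0.23,"dz": -0.0217,"wx": -0.033,"wy": -0.008,"wz": 0.04}
    - {"dx": 0.02,"dy": 0.2485,"dz": -0.0217,"wx": -0.033,"wy": -0.008,"wz": 0.04}
    - {"dx": 0.02,"dy": 0.2485,"dz": -0.0217,"wx": -0.033,"wy": -0.008,"wz": 0.04}
    - {"dx": 0.02,"dy": 0.2485,"dz": -0.0217,"wx": -0.033,"wy": -0.008,"wz": 0.04}

```text
time_s: 13.15
eef_pos: [0.5968, 0.0442, 0.1412]
eef_rot: [[0.789, 0.05, 0.613], [-0.041, 0.999, -0.029], [-0.614, -0.002, 0.79]]
ft_force: [0.0, -0.6, -2.0]
opening: 0.0212
```

Run:
```python
from ov import *
s=st();plan((.604,.0488,.149),-2.5,38)
c=env.get_calibration("wrist");np.save("w15.npy",c,allow_pickle=True)
cv2.imwrite("pics/w15.png",env.grab_frame("wrist")[:,:,::-1])
im=env.grab_frame("scene")[:,:,::-1].copy();cv2.imwrite("pics/s15f.png",im);crop(im,270,170,90,80,8,"pics/s15.png")
for p in [(.643,.0475,.231),(.659,.0468,.215)]: print(proj(c,p))
```

```text
t 13.15 grasp [581.9  45.  152.9] yaw -2.89 tilt 37.85 roll_yz -0.13 F [ 0.03 -0.63 -2.  ] M [ 0.09  1.38 -0.01] open 21.2 q [-0.16  0.32 -0.14  2.43  2.56  0.57 -1.25]
d [0.0263 0.0068 0.0138] w [-0.005  0.005  0.013] dist mm 22.8
[293.89182837 416.85630389]
[293.30063908 382.52453713]
```

View pics/w15.png

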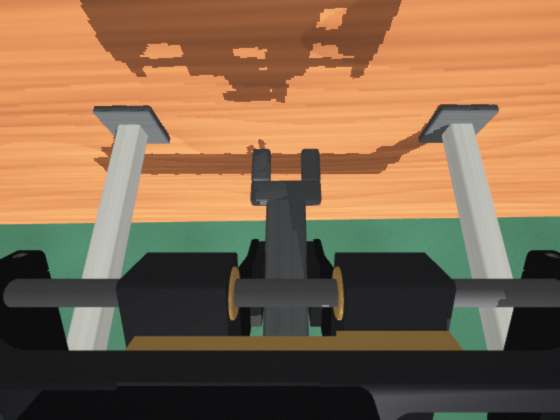

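Picture views are used up, so I'll go on with numbers taken from the images.

Run:
```python
from ov import *
c=env.get_calibration("scene")
for f in ("s14f","s15f"):
    im=cv2.imread(f"pics/{f}.png");S=cv2.cvtColor(im,cv2.COLOR_BGR2HSV)[...,1]
    print(f,"cols 308..330")
    for v in range(206,236): print(v,' '.join(f"{x:3d}" for x in S[v,308:331]))
for th in (0,3):
    P=np.array([proj(c,p)-[.8,-.4] for p in hookpts(np.array([.659,.0468,.270]),-2.5,th)]);print(th,P.round(1).tolist())
```

```text
s14f cols 308..330
206   8   8   8   8   4   6   6   6   7   7  55 136 132  53   2   7  11 101 144 148 146 145 145
207   8   8   6   6   6   6   4   5   9  16  54 116  87  16   5   5  65 137 147 147 145 145 144
208   8   6   6   8   6   6   7   8   9  16  23  40  22   5   2  41 126 149 146 146 146 145 146
209   8   6   6   8   8   8   8   7  62  81  35   7   3   4  10 100 147 148 146 145 145 145 145
210   8   8   6   6   8   9  10  18  89 132  74   8   5   5  13 111 146 148 146 146 145 145 146
211   8   8   8   6   9   9   9  16  52  87  29   4   3  16  10  59 122 147 145 146 145 145 146
212   6   6   6   8   8   4  59  60   5  13   5   7  14  88  44  11  73 143 146 144 145 145 146
213   8   8   6   7  10  49 120 111   4   5   4   5  66 137 119  43  39 137 146 144 145 146 145
214   6   8   7   6  22 108 142 103   5   5   5  46 126 148 144 117  94 140 145 145 146 145 145
215   6   6   8   4  85 140 131  54   5   5  14 101 147 148 148 146 142 145 146 145 147 144 145
216   6   5  10  45 129 140  84  14   5   5  20 108 147 147 147 146 147 145 145 146 144 147 147
217   7   9  22 111 141 1
[... 4739 characters left out ...]
, 210.5], [320.9, 209.2], [319.3, 208.3], [317.6, 207.8], [316.2, 207.8], [315.3, 208.3], [314.9, 209.2], [321.1, 224.8], [319.9, 221.8], [318.7, 218.7], [317.4, 215.5], [316.1, 212.4], [322.3, 227.8], [321.8, 228.7], [320.8, 229.0], [319.3, 228.9], [317.7, 228.2], [316.0, 227.2], [314.7, 225.9], [313.8, 224.6], [313.6, 223.4]]
3 [[324.0, 213.0], [323.4, 211.7], [322.3, 210.3], [320.8, 209.2], [319.1, 208.3], [317.5, 207.9], [316.2, 207.9], [315.3, 208.4], [315.0, 209.4], [322.2, 225.3], [320.8, 222.2], [319.4, 219.0], [317.9, 215.9], [316.5, 212.6], [323.6, 228.4], [323.3, 229.2], [322.3, 229.6], [320.8, 229.5], [319.2, 229.0], [317.5, 228.0], [316.1, 226.7], [315.2, 225.4], [314.9, 224.2]]
```

Run:
```python
from ov import *
c=np.load("w10.npy",allow_pickle=True).item()
for p in [(.648,.0473,.228),(.6645,.0465,.212)]: print(proj(c,p))
s=st();plan((.606,.0491,.148),-2.5,38);plan((.661,.0468,.148),-2.5,38)
```

```text
[287.45132328 237.90202171]
[287.21723892 225.69433136]
t 13.25 grasp [581.8  43.1 153.4] yaw -3.07 tilt 37.81 roll_yz -0.14 F [-0.09 -0.91 -2.65] M [ 0.04  1.42 -0.01] open 21.6 q [-0.16  0.32 -0.14  2.43  2.56  0.57 -1.25]
d [0.0295 0.01   0.0137] w [-0.008  0.006  0.018] dist mm 25.5
d [0.0874 0.0108 0.0587] w [-0.008  0.006  0.018] dist mm 79.4
```

>>> jog_arm:
  series:
    - {"dx": 0.015,"dy": 0.005,"dz": 0.007,"wx": 0,"wy": 0,"wz": 0.01}
    - {"dx": 0.0295,"dy": 0.01,"dz": 0.0137,"wx": -0.008,"wy": 0.006,"wz": 0.018}
    - {"dx": 0.0295,"dy": 0.01,"dz": 0.0137,"wx": -0.008,"wy": 0.006,"wz": 0.018}
    - {"dx": 0.0295,"dy": 0.01,"dz": 0.0137,"wx": -0.008,"wy": 0.006,"wz": 0.018}

```text
time_s: 13.58
eef_pos: [0.6222, 0.0492, 0.1372]
eef_rot: [[0.789, 0.043, 0.613], [-0.033, 0.999, -0.027], [-0.614, 0.001, 0.789]]
ft_force: [-0.3, -0.1, -3.1]
opening: 0.0208
```

Run:
```python
from ov import *
s=st();plan((.661,.0465,.148),-2.5,38)
im=env.grab_frame("scene")[:,:,::-1].copy();cv2.imwrite("pics/s16f.png",im)
c=env.get_calibration("scene");g=s["eef_pos"]-.019*s["eef_rot"][:,0]
# predicted ring bar circle
a=np.radians(-2.5);Y=np.array([-np.sin(a),np.cos(a),0])
ctr=g+[0,0,.075]
P=np.array([proj(c,ctr+.018*(Y*np.cos(t)+np.array([0,0,1])*np.sin(t)))-[.8,-.4] for t in np.arange(0,6.3,np.pi/4)]);print(P.round(1).tolist())
V=cv2.cvtColor(im,cv2.COLOR_BGR2HSV)[...,2];u0,v0=P.mean(0).astype(int)
print("cols",u0-9)
for v in range(v0-10,v0+14): print(v,' '.join(f"{x:3d}" for x in V[v,u0-9:u0+14]))
```

```text
t 13.58 grasp [607.2  49.8 148.9] yaw -2.47 tilt 37.87 roll_yz 0.06 F [-0.3  -0.07 -3.08] M [ 0.07  1.39 -0.04] open 20.8 q [-0.15  0.35 -0.14  2.37  2.58  0.55 -1.24]
d [ 0.0574 -0.0014  0.0431] w [-0.001  0.004 -0.002] dist mm 53.8
[[306.8, 215.1], [306.1, 214.1], [304.2, 216.1], [302.2, 219.9], [301.2, 223.1], [301.9, 224.0], [303.8, 222.0], [305.8, 218.3], [306.8, 215.1]]
cols 295
208 132 128  73  44  82 122 128 127 125 125 125 126 127 126 126 125 126 127 128 119  93  61  81
209 141  94  41  67 111 128 126 126 125 125 124 125 126 127 125 125 126 127 123 101  70  70 109
210 118  55  59 100 126 127 126 125 125 125 124 125 126 126 125 125 126 126 111  79  58  95 137
211  72  50 103 124 127 125 126 125 124 125 125 125 126 126 124 125 126 116  88  59  65 100 137
212  40  78 129 128 126 125 125 124 125 125 126 125 124 124 125 125 121  99  65  69  90  96 136
213  53 107 126 125 125 124 125 125 125 125 126 126 124 124 125 124 108  76  63 109 128 116 155
214  91 124 126 124 125 125 125 125 125 126 126 126 125 125 124 114  86  60  94 141 146 145 142
215 120 128 126 125 125 125 125 125 125 
[... 891 characters left out ...]
 145 101 126 146 157 138 146
225 127 127 127 126 125 126 126 123 104  72  48  38  81 143 169 148 105 116 143 132 139 127 145
226 126 127 127 126 126 126 125 113  82  52  41  33  76 143 146 106 104 137 145 124  99 121 142
227 128 126 127 127 127 127 118  94  60  44  36  64 137 165 111  95 126 148 146 138 101 119 144
228 126 128 128 129 128 124 102  70  49  37  48 110 170 149  98  82 132 146 146 145 125 118 143
229 116 123 129 131 127 111  80  53  41  37  79 146 146 106  78  48  94 132 145 148 148 134 133
230  89 104 117 125 118  92  59  45  36  65 137 166 111  87  54  29  55 118 144 150 154 155 142
231  60  75  90 102  97  70  49  38  50 108 164 149  98  66  33  43  80 130 147 152 157 158 155
```

>>> jog_arm:
  series:
    - {"dx": 0.01,"dy": 0,"dz": 0.0075,"wx": 0,"wy": 0,"wz": 0}
    - {"dx": 0.02,"dy": 0,"dz": 0.015,"wx": 0,"wy": 0,"wz": 0}
    - {"dx": 0.03,"dy": -0.001,"dz": 0.0225,"wx": 0,"wy": 0,"wz": 0}
    - {"dx": 0.036,"dy": -0.001,"dz": 0.027,"wx": 0,"wy": 0,"wz": 0}
    - {"dx": 0.036,"dy": -0.001,"dz": 0.027,"wx": 0,"wy": 0,"wz": 0}

```text
time_s: 14.05
eef_pos: [0.6571, 0.0479, 0.1374]
eef_rot: [[0.79, 0.042, 0.612], [-0.033, 0.999, -0.027], [-0.612, 0.001, 0.791]]
ft_force: [0.5, 0.7, -3.4]
opening: 0.0208
```

```bash
cat > hk.py <<'E'
from ov import *
# hook visibility numbers in scene: saturation rows; report low-sat positions vs reference s15f
im=env.grab_frame("scene")[:,:,::-1].copy()
ref=cv2.imread("pics/s15f.png")
S=lambda i:cv2.cvtColor(i,cv2.COLOR_BGR2HSV)[...,1].astype(int)
a,b=S(im),S(ref)
w=np.s_[208:236,310:332]
print("max change in hook window",abs(a[w]-b[w]).max(),"n>40:",(abs(a[w]-b[w])>40).sum())
im2=im;cv2.imwrite("pics/last.png",im2)
V=im.max(2)
for v in range(208,248): print(v,''.join('#' if V[v,u]<60 else ('g' if a[v,u]<45 else '.') for u in range(300,345)))
E
python3 - <<'E'
from hk import *
s=st();plan((.661,.0465,.148),-2.5,38)
E
```

```text
max change in hook window 146 n>40: 90
208 gggggggggggggggggggggggg...........ggggggg...
209 gggggggggggggggg..ggggg............gggggg....
210 ggggggggggggggg#...gggg............gggggg....
211 gggggggggggggg#g..ggggg............gggggg....
212 gggggggggggggg..ggggg.gg...........gggggg....
213 ggggggggggggg#..gggg....g..........gggggg....
214 gggggggggggg##..ggg................gggggg....
215 gggggggggggg#...ggg................ggggg.....
216 ggggggggggg#...gggg...............gggggg.....
217 gggggggggg##..ggggg...............gggggg.....
218 gggggggggg#...ggg.gg..............gggggg.....
219 ggggggggg#...gggg..g..............gggggg.....
220 gggggggg##..gggg#..gg............ggggggg.....
221 gggggggg##.ggggg#...g...........ggggggg......
222 ggggggg###ggggg#....g..........gggggggg......
223 gggggg###ggggggg.....g.........ggggggggg.....
224 ggggg####ggggggg.....g........ggggggggggg....
225 ggggg###gggggggg......g.......ggggggggggggg..
226 gggg##.ggggg#ggg......g......ggggggggggggggg.
227 ggg##..ggggg###ggg.....g....ggggggggggggggg..
228 ggg#...gggg#####ggg....g....gggggggggg##gg...
229 gg##..g
[... 471 characters left out ...]
.................
239 ggg....########..............................
240 gg......#######..............................
241 g........#######.............................
242 g.........######.............................
243 g#........#####..............................
244 ###.......###................................
245 ###......###.................................
246 ###......###.................................
247 ###......###.................................
t 14.1 grasp [641.   48.7 148.5] yaw -2.38 tilt 37.85 roll_yz 0.06 F [-1.17 -0.06 -3.66] M [ 0.07  1.37 -0.09] open 21.0 q [-0.14  0.39 -0.12  2.3   2.59  0.51 -1.23]
d [ 0.0216 -0.0019  0.0158] w [ 0.001  0.005 -0.005] dist mm 20.1
```

```bash
cat > ringp.py <<'E'
from ov import *
def ringproj(s):
    c=env.get_calibration("scene");g=s["eef_pos"]-.019*s["eef_rot"][:,0]
    a=np.radians(-2.5);Y=np.array([-np.sin(a),np.cos(a),0]);ctr=g+[0,0,.075]
    for nm,r in (("outer",.022),("mean",.018),("inner",.014)):
        print(nm,[tuple((proj(c,ctr+r*(Y*np.cos(t)+np.array([0,0,1])*np.sin(t)))-[.8,-.4]).round(1)) for t in np.arange(0,6.2,np.pi/4)])
E
python3 - <<'E'
from ringp import *
ringproj(env.sense())
im=cv2.imread("pics/last.png");V=im.max(2)
for v in range(212,240): print(v,' '.join(f"{x:3d}" for x in V[v,306:326]))
E
```

```text
outer [(np.float64(316.4), np.float64(218.7)), (np.float64(315.7), np.float64(217.6)), (np.float64(313.4), np.float64(220.0)), (np.float64(311.0), np.float64(224.6)), (np.float64(309.8), np.float64(228.6)), (np.float64(310.5), np.float64(229.6)), (np.float64(312.8), np.float64(227.2)), (np.float64(315.2), np.float64(222.7))]
mean [(np.float64(315.8), np.float64(219.6)), (np.float64(315.2), np.float64(218.7)), (np.float64(313.4), np.float64(220.7)), (np.float64(311.3), np.float64(224.4)), (np.float64(310.4), np.float64(227.7)), (np.float64(311.0), np.float64(228.6)), (np.float64(312.9), np.float64(226.5)), (np.float64(314.9), np.float64(222.8))]
inner [(np.float64(315.2), np.float64(220.5)), (np.float64(314.8), np.float64(219.8)), (np.float64(313.3), np.float64(221.3)), (np.float64(311.7), np.float64(224.3)), (np.float64(311.0), np.float64(226.8)), (np.float64(311.5), np.float64(227.5)), (np.float64(312.9), np.float64(225.9)), (np.float64(314.5), np.float64(223.0))]
212 126 124 125 125 125 121  99  66  66  90  97 135 163 111  95 106  98  96 113 154
213 125 125 124 125 123 108  77  54 
[... 1531 characters left out ...]
 139 135 130 123 132 146 153
232 104  87 118 146 138  55  36  34  33  30  27  29  68 124 156 156 150 148 151 155
233  88  59  82 124 128  53  37  33  32  24  23  23  28  69 129 153 151 150 153 156
234  66  29  40  78  94  45  37  34  32  22  17  18  22  27  69 129 148 152 155 158
235  33  15  22  38  53  36  38  34  33  39  17  14  18  32  62 123 148 154 156 160
236  14  14  17  25  30  30  34  34  40  65  41  38  49  72 103 145 153 156 159 162
237   6   9  14  15  23  23  27  31  43  82  97 115 118 123 134 150 156 157 161 161
238  26  12   9  12  14  19  19  26  40  82 141 158 154 148 149 153 155 160 162 159
239  63  49  18   8   9  13  13  18  27  74 156 160 152 147 151 155 158 162 161 155
```

>>> jog_arm:
  series:
    - {"dx": 0.005,"dy": 0,"dz": 0.0037,"wx": 0,"wy": 0,"wz": 0}
    - {"dx": 0.01,"dy": -0.001,"dz": 0.0075,"wx": 0,"wy": 0,"wz": 0}
    - {"dx": 0.015,"dy": -0.001,"dz": 0.011,"wx": 0,"wy": 0,"wz": 0}
    - {"dx": 0.0195,"dy": -0.0015,"dz": 0.0145,"wx": 0,"wy": 0,"wz": 0}
    - {"dx": 0.0195,"dy": -0.0015,"dz": 0.0145,"wx": 0,"wy": 0,"wz": 0}

```text
time_s: 14.52
eef_pos: [0.6744, 0.0462, 0.1367]
eef_rot: [[0.789, 0.041, 0.613], [-0.032, 0.999, -0.026], [-0.613, 0.001, 0.79]]
ft_force: [0.7, 0.4, -2.8]
opening: 0.0211
```

Run:
```python
from ringp import *
from hk import V
s=st();plan((.661,.0465,.126),-2.5,38);ringproj(s)
for v in range(212,240): print(v,' '.join(f"{x:3d}" for x in V[v,308:332]))
```

```text
max change in hook window 147 n>40: 132
208 gggggggggggggggggggggggg#..........ggggggg...
209 gggggggggggggggg#gggggg............gggggg....
210 ggggggggggggggg#ggggggg............gggggg....
211 gggggggggggggg#gggggggg............gggggg....
212 gggggggggggggg#gggggg.gg...........gggggg....
213 ggggggggggggg##ggggg....g..........gggggg....
214 gggggggggggg###ggggg...............gggggg....
215 gggggggggggg###gggg...............gggggg.....
216 ggggggggggg###ggggg...............gggggg.....
217 gggggggggg###gggggg...............gggggg.....
218 gggggggggg###ggggggg..............gggggg.....
219 ggggggggg##.ggggg..g..............gggggg.....
220 gggggggg##.ggggg...g.............ggggggg.....
221 gggggggg##ggggg....gg...........ggggggg......
222 ggggggg##gggggg....ggg.........gggggggg......
223 gggggg###ggggg....gggg.........ggggggggg.....
224 ggggg###ggggg#gg..g##g........ggggggggggg....
225 ggggg##gggggg#ggg####gg.......ggggggggggggg..
226 gggg###ggggg###g###g#.g......ggggggggggggggg.
227 ggg###ggggg####g##gg...g....ggggggggggggggg..
228 ggg###gggg.######ggg...g....gggggggggg##gg...
229 gg###g
[... 4253 characters left out ...]

233  73 123 145 150 147 135 114  55  36  37  34  30  33  83 128 148 155 156 159 161 159 161 161 153
234  33  75 114 121 140 156 152  83  38  35  34  33  26  35  80 129 155 159 163 159 156 162 161 160
235   9  25  49  57 103 145 152  87  40  34  34  30  28  25  36  82 133 160 162 156 158 162 160 161
236   9  14  15  23  54 107 135  73  37  35  32  29  21  27  26  36  83 137 158 157 161 162 160 163
237   7  11  13  20  26  57  99  66  37  33  33  29  17  19  27  25  44 106 154 160 162 161 162 162
238   6   9   9  14  18  30  56  49  36  33  34  41  27  19  23  36  64 128 155 160 162 162 164 163
239  34  11   9  11  16  16  25  27  30  32  41  69  83  68  71  96 123 153 157 160 161 163 163 161
```

Run:
```python
from h import *
plan((.661,.0466,.132),-2.5,38)
```

```text
d [ 0.0155 -0.0003 -0.0151] w [ 0.001  0.004 -0.005] dist mm 16.3
```

>>> jog_arm:
  series:
    - {"dx": 0.003,"dy": 0,"dz": -0.003,"wx": 0,"wy": 0,"wz": 0}
    - {"dx": 0.006,"dy": 0,"dz": -0.006,"wx": 0,"wy": 0,"wz": 0}
    - {"dx": 0.009,"dy": 0,"dz": -0.009,"wx": 0,"wy": 0,"wz": 0}
    - {"dx": 0.012,"dy": 0,"dz": -0.012,"wx": 0,"wy": 0,"wz": 0}
    - {"dx": 0.015,"dy": 0,"dz": -0.015,"wx": 0,"wy": 0,"wz": 0}
    - {"dx": 0.015,"dy": 0,"dz": -0.015,"wx": 0,"wy": 0,"wz": 0}

```text
time_s: 15.07
eef_pos: [0.6749, 0.0463, 0.1194]
eef_rot: [[0.788, 0.041, 0.615], [-0.032, 0.999, -0.026], [-0.615, 0.001, 0.788]]
ft_force: [0.2, -0.5, -3.6]
opening: 0.0212
```

Run:
```python
from ringp import *
from hk import V
s=st();plan((.662,.0465,.126),-2.5,38);ringproj(s)
for v in range(212,240): print(v,' '.join(f"{x:3d}" for x in V[v,308:332]))
```

```text
max change in hook window 145 n>40: 140
208 gggggggggggggggggggggggg...........ggggggg...
209 gggggggggggggggg#gggggg#...........gggggg....
210 ggggggggggggggg#g#ggggg##..........gggggg....
211 gggggggggggggg#ggggggggg#..........gggggg....
212 gggggggggggggg#gggggggggg..........gggggg....
213 ggggggggggggg###gggg....g..........gggggg....
214 gggggggggggg###gggg................gggggg....
215 gggggggggggg#..gggg...............gggggg.....
216 ggggggggggg##.ggggg...............gggggg.....
217 gggggggggg###gggggg...............gggggg.....
218 gggggggggg###ggggggg..............gggggg.....
219 ggggggggg###ggggg#gg..............gggggg.....
220 gggggggg###ggggg##.gg............ggggggg.....
221 gggggggg##ggggg##...g...........ggggggg......
222 ggggggg###ggggg#....g..........gggggggg......
223 gggggg###ggggg#g....gg.........ggggggggg.....
224 ggggg####gggg.gg....gg........ggggggggggg....
225 ggggg###ggggg.gg...gggg.......ggggggggggggg..
226 gggg###ggggg###g..gg##g......ggggggggggggggg.
227 gggg...gggg####gggg##..g....ggggggggggggggg..
228 ggg#..ggggg#####ggggg..g....gggggggggg##gg...
229 gg##.g
[... 4249 characters left out ...]

233  41  79 130 128  56  17  28  42  41  39  39  55 119 154 151 149 153 156 159 161 159 162 162 154
234  63 120 149 149 110  52  26  37  37  36  33  41  89 148 150 152 155 159 161 158 156 162 161 160
235  76 144 152 152 149 114  54  33  35  35  33  31  54 121 149 156 157 161 161 156 157 162 160 161
236  57 116 128 129 154 152 115  68  38  35  34  32  28  65 123 156 161 162 159 156 161 161 160 163
237  20  48  70  78 129 155 147  85  39  36  34  32  28  28  70 133 161 163 156 159 163 161 162 163
238  10  14  25  36  75 124 125  71  37  34  34  28  25  27  35  85 139 158 157 160 161 162 163 162
239  12   9  14  21  36  63  78  56  37  34  33  26  18  22  23  37  84 132 156 160 163 165 163 162
```

>>> jog_arm:
  series:
    - {"dx": 0.002,"dy": 0,"dz": -0.0015,"wx": 0,"wy": 0,"wz": 0}
    - {"dx": 0.004,"dy": 0,"dz": -0.003,"wx": 0,"wy": 0,"wz": 0}
    - {"dx": 0.005,"dy": 0,"dz": -0.0035,"wx": 0,"wy": 0,"wz": 0}
    - {"dx": 0.005,"dy": 0,"dz": -0.0035,"wx": 0,"wy": 0,"wz": 0}

```text
time_s: 15.45
eef_pos: [0.6766, 0.0463, 0.116]
eef_rot: [[0.788, 0.041, 0.614], [-0.032, 0.999, -0.026], [-0.614, 0.001, 0.789]]
ft_force: [0.5, -0.5, -2.3]
opening: 0.0214
```

>>> jog_arm:
  series:
    - {"dx": 0.0008,"dy": 0,"dz": -0.001,"wx": 0,"wy": 0,"wz": 0}
    - {"dx": 0.0008,"dy": 0,"dz": -0.001,"wx": 0,"wy": 0,"wz": 0}
    - {"dx": 0.0008,"dy": 0,"dz": -0.001,"wx": 0,"wy": 0,"wz": 0}

```text
time_s: 15.7
eef_pos: [0.6767, 0.0463, 0.1153]
eef_rot: [[0.789, 0.041, 0.613], [-0.032, 0.999, -0.026], [-0.614, 0.001, 0.789]]
ft_force: [-0.4, -0.5, -2.4]
opening: 0.0214
```

Run:
```python
from h import *
st()
```

```text
t 15.7 grasp [661.7  46.9 127. ] yaw -2.35 tilt 37.87 roll_yz 0.05 F [-0.41 -0.49 -2.42] M [ 0.08  1.32 -0.  ] open 21.4 q [-0.11  0.46 -0.14  2.27  2.63  0.54 -1.25]
```

Free-hanging load reads about −2.8 N and there is no contact yet. I'll go on in 1 mm steps.

>>> jog_arm:
  series:
    - {"dx": 0.0008,"dy": 0,"dz": -0.001,"wx": 0,"wy": 0,"wz": 0}
    - {"dx": 0.0008,"dy": 0,"dz": -0.001,"wx": 0,"wy": 0,"wz": 0}
    - {"dx": 0.0008,"dy": 0,"dz": -0.001,"wx": 0,"wy": 0,"wz": 0}

```text
time_s: 15.95
eef_pos: [0.6772, 0.0463, 0.1149]
eef_rot: [[0.79, 0.041, 0.612], [-0.032, 0.999, -0.026], [-0.613, 0.001, 0.79]]
ft_force: [0.2, -0.2, -1.3]
opening: 0.0212
```

>>> jog_arm:
  series:
    - {"dx": 0.0008,"dy": 0,"dz": -0.001,"wx": 0,"wy": 0,"wz": 0}
    - {"dx": 0.0008,"dy": 0,"dz": -0.001,"wx": 0,"wy": 0,"wz": 0}
    - {"dx": 0.0008,"dy": 0,"dz": -0.001,"wx": 0,"wy": 0,"wz": 0}

```text
time_s: 16.2
eef_pos: [0.6777, 0.0463, 0.1146]
eef_rot: [[0.791, 0.041, 0.611], [-0.032, 0.999, -0.026], [-0.612, 0.001, 0.791]]
ft_force: [0.5, 0.4, 3.9]
opening: 0.0217
```

Run:
```python
from h import *
st()
```

```text
t 16.2 grasp [662.7  46.9 126.2] yaw -2.36 tilt 37.7 roll_yz 0.05 F [0.55 0.38 3.91] M [0.06 0.32 0.06] open 21.7 q [-0.11  0.46 -0.14  2.27  2.63  0.55 -1.25]
```

>>> jog_arm:
  series:
    - {"dx": -0.0007,"dy": 0,"dz": 0.0009,"wx": 0,"wy": 0,"wz": 0}
    - {"dx": -0.0007,"dy": 0,"dz": 0.0009,"wx": 0,"wy": 0,"wz": 0}
    - {"dx": -0.0007,"dy": 0,"dz": 0.0009,"wx": 0,"wy": 0,"wz": 0}

```text
time_s: 16.45
eef_pos: [0.6769, 0.0463, 0.1146]
eef_rot: [[0.789, 0.041, 0.613], [-0.032, 0.999, -0.026], [-0.613, 0.001, 0.79]]
ft_force: [1.0, -0.1, 4.1]
opening: 0.021
```

>>> jog_arm:
  series:
    - {"dx": 0,"dy": 0,"dz": 0,"wx": 0,"wy": 0,"wz": 0}
    - {"dx": 0,"dy": 0,"dz": 0,"wx": 0,"wy": 0,"wz": 0}
    - {"dx": 0,"dy": 0,"dz": 0,"wx": 0,"wy": 0,"wz": 0}
  jaw: -0.4

```text
time_s: 16.7
eef_pos: [0.6759, 0.0462, 0.1132]
eef_rot: [[0.787, 0.041, 0.615], [-0.032, 0.999, -0.026], [-0.616, 0.001, 0.788]]
ft_force: [0.0, -0.5, -0.0]
opening: 0.0259
```

Run:
```python
from hk import *
st()
```

```text
max change in hook window 147 n>40: 150
208 gggggggggggggggggggggggg...........ggggggg...
209 gggggggggggggggg#gggggg............gggggg....
210 ggggggggggggggg###ggggg#...........gggggg....
211 gggggggggggggg#ggggggggg#..........gggggg....
212 gggggggggggggg#gggggggggg..........gggggg....
213 ggggggggggggg###ggggg#.gg..........gggggg....
214 gggggggggggg###ggggg...............gggggg....
215 gggggggggggg###gggg...............ggggggg....
216 ggggggggggg###ggggg...............gggggg.....
217 gggggggggg#.#gggggg...............gggggg.....
218 gggggggggg..#ggggggg..............gggggg.....
219 ggggggggg#.#ggggg##g..............gggggg.....
220 gggggggg#..ggggg###gg............ggggggg.....
221 gggggggg..#gggg###..g...........ggggggg......
222 ggggggg###ggggg##....g.........gggggggg......
223 gggggg###ggggg###....g.........ggggggggg.....
224 ggggg###gggggggg.....gg.......ggggggggggg....
225 ggggg###ggggg.ggg....gg.......ggggggggggggg..
226 gggg###ggggg###gg...g#g......ggggggggggggggg.
227 ggg#..gggggg####g..g##gg....ggggggggggggggg..
228 ggg...ggggg#####gggggg.g....gggggggggg##gg...
229 ggg...
[... 407 characters left out ...]
...######.......................
238 gggg######......#######......................
239 gggg########....########.....................
240 ggg##########...#########....................
241 gg############.####.#####....................
242 g#....#############..#.......................
243 g#.....############..........................
244 ###.....############.........................
245 ###.......##########.........................
246 ###..........#######.........................
247 ###...........######.........................
t 16.75 grasp [661.   46.9 125.1] yaw -2.34 tilt 37.99 roll_yz 0.05 F [-0.5   0.44 -0.38] M [ 0.03  0.97 -0.02] open 25.8 q [-0.11  0.46 -0.14  2.27  2.63  0.54 -1.25]
```

>>> jog_arm:
  series:
    - {"dx": 0,"dy": 0,"dz": 0,"wx": 0,"wy": 0,"wz": 0}
    - {"dx": 0,"dy": 0,"dz": 0,"wx": 0,"wy": 0,"wz": 0}
    - {"dx": 0,"dy": 0,"dz": 0,"wx": 0,"wy": 0,"wz": 0}
    - {"dx": 0,"dy": 0,"dz": 0,"wx": 0,"wy": 0,"wz": 0}
    - {"dx": 0,"dy": 0,"dz": 0,"wx": 0,"wy": 0,"wz": 0}
  jaw: 0.1

```text
time_s: 17.17
eef_pos: [0.6766, 0.0463, 0.1141]
eef_rot: [[0.789, 0.041, 0.614], [-0.032, 0.999, -0.026], [-0.614, 0.001, 0.789]]
ft_force: [-0.3, 0.5, 1.3]
opening: 0.046
```

Run:
```python
from h import *
s=st();g=s["eef_pos"]-.019*s["eef_rot"][:,0];plan(g+[-.1,.004,0.003],-2.35,38)
# handle / finger columns in wrist picture at a few rows
im=env.grab_frame("wrist")[:,:,::-1];cv2.imwrite("pics/w20.png",im)
for v in (170,180,200,225,240,250): print(v,' '.join(str(x) for x in im[v,200:370:5].max(1)))
```

```text
t 17.17 grasp [661.6  46.9 125.8] yaw -2.35 tilt 37.89 roll_yz 0.05 F [-0.27  0.54  1.3 ] M [ 0.07  0.97 -0.05] open 46.0 q [-0.11  0.46 -0.14  2.27  2.63  0.54 -1.25]
d [-1.078e-01 -1.000e-04 -7.880e-02] w [-0.001  0.004 -0.001] dist mm 100.1
170 248 248 248 247 247 247 248 248 248 92 77 78 73 248 248 248 248 248 248 76 64 63 60 249 249 249 249 249 249 250 249 250 250 249
180 247 247 246 247 246 246 246 246 246 93 84 84 100 244 243 242 241 241 240 96 130 99 64 248 248 248 248 249 248 248 248 247 247 247
200 250 250 251 251 251 251 251 251 251 65 61 64 86 73 71 72 73 71 72 74 88 116 71 225 249 248 249 248 248 248 247 247 247 246
225 146 150 150 149 150 148 150 150 148 150 151 148 78 74 72 72 74 74 74 75 102 144 142 144 144 143 146 143 144 142 144 141 139 143
240 146 146 148 147 149 151 33 18 143 144 152 150 80 74 73 74 76 75 75 76 74 144 145 145 144 144 133 53 22 140 143 140 136 140
250 144 148 150 152 149 45 19 27 26 42 154 150 77 76 75 74 76 74 76 77 72 149 146 145 147 118 25 26 18 18 144 142 141 136
```

>>> jog_arm:
  series:
    - {"dx": -0.015,"dy": 0,"dz": -0.011,"wx": 0,"wy": 0,"wz": 0}
    - {"dx": -0.03,"dy": 0,"dz": -0.022,"wx": 0,"wy": 0,"wz": 0}
    - {"dx": -0.054,"dy": 0,"dz": -0.04,"wx": 0,"wy": 0,"wz": 0}
    - {"dx": -0.08,"dy": 0,"dz": -0.059,"wx": 0,"wy": 0,"wz": 0}
    - {"dx": -0.1,"dy": 0,"dz": -0.074,"wx": 0,"wy": 0,"wz": 0}
    - {"dx": -0.1,"dy": 0,"dz": -0.074,"wx": 0,"wy": 0,"wz": 0}
    - {"dx": -0.1,"dy": 0,"dz": -0.074,"wx": 0,"wy": 0,"wz": 0}

```text
time_s: 17.8
eef_pos: [0.5831, 0.0513, 0.1174]
eef_rot: [[0.789, 0.04, 0.613], [-0.029, 0.999, -0.028], [-0.613, 0.005, 0.79]]
ft_force: [0.4, 0.1, 0.1]
opening: 0.0477
```

Run:
```python
from hk import *
st()
im=env.grab_frame("wrist")[:,:,::-1].copy();cv2.imwrite("pics/w21.png",im)
V=im.max(2)
for v in range(100,260,6): print(v,''.join('#' if V[v,u]<110 else '.' for u in range(200,380,3)))
```

```text
max change in hook window 141 n>40: 45
208 ggggggggggggggggggggggg.............gggggg...
209 gggggggggggggggg..ggggg............gggggg....
210 ggggggggggggggg#...gggg............gggggg....
211 gggggggggggggg#gg.ggggg............gggggg....
212 gggggggggggggg..ggggg.gg...........gggggg....
213 ggggggggggggg...gggg....g..........gggggg....
214 ggggggggggggg...ggg................gggggg....
215 gggggggggggg....ggg................ggggg.....
216 ggggggggggg....gggg...............gggggg.....
217 gggggggggg#...ggggg...............gggggg.....
218 gggggggggg....ggg..g..............gggggg.....
219 ggggggggg....ggg...g..............gggggg.....
220 gggggggg#...gggg....g............ggggggg.....
221 gggggggg....ggg.....g...........ggggggg......
222 ggggggg....ggg.......g.........gggggggg......
223 gggggg#...ggg........g.........ggggggggg.....
224 ggggg#...gggg..g.....g........ggggggggggg....
225 ggggg....ggg...g.....gg.......ggggggggggggg..
226 gggg#...ggg....gg...ggg......ggggggggggggggg.
227 ggg#...gggg.....g..gg#gg....ggggggggggggggg..
228 ggg....ggg.......gggg#.g....gggggggggg##gg...
229 ggg...g
[... 2161 characters left out ...]
..................................................
202 ............................................................
208 ....................####.......####.........................
214 ....................####.......####.........................
220 ....................####.......####.........................
226 ....................####.......####.........................
232 ....................################........................
238 ....................################........................
244 .........######........#########...........######...........
250 ........#######.........########...........#######..........
256 .......########.........#########..........########........#
```

>>> jog_arm:
  series:
    - {"dx": 0,"dy": 0,"dz": 0,"wx": 0,"wy": 0,"wz": 0}
    - {"dx": 0,"dy": 0,"dz": 0,"wx": 0,"wy": 0,"wz": 0}
    - {"dx": 0,"dy": 0,"dz": 0,"wx": 0,"wy": 0,"wz": 0}
    - {"dx": 0,"dy": 0,"dz": 0,"wx": 0,"wy": 0,"wz": 0}
    - {"dx": 0,"dy": 0,"dz": 0,"wx": 0,"wy": 0,"wz": 0}
    - {"dx": 0,"dy": 0,"dz": 0,"wx": 0,"wy": 0,"wz": 0}
    - {"dx": 0,"dy": 0,"dz": 0,"wx": 0,"wy": 0,"wz": 0}
    - {"dx": 0,"dy": 0,"dz": 0,"wx": 0,"wy": 0,"wz": 0}
    - {"dx": 0,"dy": 0,"dz": 0,"wx": 0,"wy": 0,"wz": 0}
    - {"dx": 0,"dy": 0,"dz": 0,"wx": 0,"wy": 0,"wz": 0}

```text
time_s: 18.73
eef_pos: [0.5834, 0.05, 0.1164]
eef_rot: [[0.789, 0.041, 0.614], [-0.032, 0.999, -0.026], [-0.614, 0.001, 0.789]]
ft_force: [0.4, 0.4, -0.0]
opening: 0.0478
```

Run:
```python
from h import *
st()
a=cv2.imread("pics/last.png").astype(int);b=env.grab_frame("scene")[:,:,::-1].astype(int);s0=cv2.imread("pics/scene0.png").astype(int)
w=np.s_[205:275,305:335]
print("hung change",(abs(a-b)[w].max(2)>30).sum(),abs(a-b)[w].max())
t=env.grab_frame("top")[:,:,::-1].astype(int);t0=cv2.imread("pics/top0.png").astype(int)
for n,(x0,x1,y0,y1) in dict(bin=(112,156,176,232),stop=(400,435,180,214),offcut=(230,291,248,280)).items():
    d=abs(t-t0)[y0:y1,x0:x1].max(2);print(n,"top px changed>60:",(d>60).sum(),"of",d.size)
V=b.max(2)
for v in range(214,285,2): print(v,''.join('#' if V[v,u]<70 else '.' for u in range(305,340)))
```

```text
t 18.73 grasp [568.5  50.7 128.1] yaw -2.35 tilt 37.88 roll_yz 0.05 F [ 0.39  0.37 -0.01] M [ 0.1   0.93 -0.01] open 47.8 q [ 0.19  0.42 -0.56  2.45  2.46  0.73 -1.08]
hung change 0 29
bin top px changed>60: 0 of 2464
stop top px changed>60: 0 of 1190
offcut top px changed>60: 1333 of 1952
214 .......#...........................
216 ......#............................
218 ....#..............................
220 ...#...............................
222 ..#................................
224 #..................................
226 ................#..................
228 ...............##................##
230 ............##..............#######
232 ...........####...............#####
234 ...........####................###.
236 ...........####....................
238 ...........####....................
240 ...........###.....................
242 ...........###.....................
244 ..........####.....................
246 ..........####.....................
248 ..........####.....................
250 ###.......##.......................
252 ###.....##.........................
254 #.......##.........................
256 ........#..........................
258 ...................................
260 ...................................
262 ...................................
264 ...................................
266 ...................................
268 ...................................
270 ...................................
272 ...................................
274 ...................................
276 ...................................
278 ...................................
280 ...................................
282 ...................................
284 ...................................
```

Run:
```python
from h import *
s=env.sense();print(s["q"],s["dq"].round(4))
b=env.grab_frame("scene")[:,:,::-1];s0=cv2.imread("pics/scene0.png")
c=env.get_calibration("scene")
for n,im in (("0",s0),("s11",cv2.imread("pics/s11.png")),("s14f",cv2.imread("pics/s14f.png")),("now",b)):
    d=abs(im.astype(int)-s0)[200:252,234:266].max(2);print(n,"scene offcut window changed",(d>60).sum(),"of",d.size)
```

```text
[ 0.18564887  0.42170556 -0.56422659  2.44593088  2.46143479  0.72892665
 -1.08263188] [ 0.001  -0.0007 -0.0013  0.0009  0.0003  0.0014  0.0005]
0 scene offcut window changed 0 of 1664
s11 scene offcut window changed 109 of 1664
s14f scene offcut window changed 109 of 1664
now scene offcut window changed 676 of 1664
```

Run:
```python
from h import *
s0=cv2.imread("pics/scene0.png").astype(int);L=[cv2.imread(f"pics/{f}.png").astype(int) for f in("s4full","s11","s14f")]
for im in L:
    d=abs(im-s0)[200:252,234:266].max(2)
    ys,xs=np.where(d>60);print(len(xs),xs.min(initial=99)+234,xs.max(initial=0)+234,ys.min(initial=99)+200,ys.max(initial=0)+200)
a=L[1];
for v in range(200,252,3): print(v,''.join('%4d'%x for x in s0[v,234:266:3].max(1)),' | ',''.join('%4d'%x for x in a[v,234:266:3].max(1)))
```

```text
328 234 265 200 251
109 234 246 200 212
109 234 246 200 212
200   91  90  89  98 100 160 154 166 161 157 158  |   164 162 161 176 169 165 161 172 167 163 164
203   91  89  98  94 153 163 151 162 150 156 156  |   164 159 176 170 162 169 157 168 157 162 161
206   90  92  93 106 161 149 141 160 150 111 151  |   163 166 170 165 166 155 147 165 156 115 157
209   89  95 130 154 153 159 156 150 159  86 149  |   160 172 168 158 159 165 162 156 165  89 155
212  103 161 152 161 155 151 138 150 150 144 153  |   172 170 158 168 161 158 143 156 155 149 160
215  163 157 163 159 159 163 143 161 141 157 151  |   168 163 168 165 165 169 148 166 146 163 158
218  161 150 157 169 168 168 140 159  79 153 158  |   166 156 164 174 174 174 147 165  83 158 164
221  150 160 169 146 159 163 165 145  97 156 147  |   156 166 176 152 165 169 172 151 101 162 153
224  158 164 169 138 149 152 158 148 154 155 151  |   165 170 176 143 155 159 164 154 159 162 157
227  161 171 162 164 158 151 136  96 162 146 144  |   167 178 168 170 165 157 141 100 168 152 149
230  174 164 152 137 157 163 153  96 149 151 146  |   180 170 158 142 163 168 160 101 154 156 152
233  165 160 142 131 146 144 140 126 151 147 147  |   171 166 147 135 150 149 145 131 157 153 154
236  160 153 152 131 152 159 148 147 145 150 160  |   165 158 158 136 157 164 154 152 150 156 165
239  157 148 161 145 159 151  73 151 148 155 153  |   163 154 167 151 164 156  77 157 153 161 159
242  150 141 139 137 144 158  97 146 150 155 157  |   156 147 145 142 150 164 101 152 156 161 164
245  151  98 121 136 145 144 145 147 157 160 151  |   158 102 125 141 151 150 150 152 164 165 156
248  161 154 128 115  77  70 146 158 155 153 157  |   167 159 133 119  80  74 152 165 161 159 163
251  157 156 158 151 155 148 152 153 158 151 154  |   163 163 164 158 161 153 159 159 163 157 161
```

Run:
```python
from cell import env
print(env.close_job())
```

```text
the job is handed in; nothing more can be done
None
```

The S-hook hangs by its upper curl on the round bar, and the spanner hangs by its ring in the hook's lower curl. I handed the job in at about 19 s of the 72 s.

- **Placing:** I lowered each piece onto its support while holding it. Contact came at the expected heights, putting the bar's centre at about 0.320 m. I saw about 3 N of push on the bar for the hook and about 7 N on the hook for the spanner. I eased off a little and then opened the fingers.
- **Last checks:** The hanging pieces showed no pixel changes between two scene pictures 0.9 s apart. The gripper was about 90 mm clear and the wrist force was about 0.5 N.
- **Bystanders:** The red bin and the stop-switch box look unchanged in the top view. The arm hid the offcut in the last pictures. In the last clear scene view, before the spanner was hung, only shadows had changed around it, and the gripper stayed more than 0.1 m above the table after that.
- **Less certain:**
  - The hook hung about 3° off plumb before it carried the spanner.
  - The light bar hid part of the ring, and I reached the picture-viewing limit. So I checked the threading of the ring and the final hang from pixel values and forces, not by looking at a picture.
  - Joint 4 ended at 2.446 rad, close to its 2.45 limit but inside it.

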